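# Washing-up by the duty binder

### The arm

A 7-joint arm with a two-finger parallel gripper is mounted at the origin on the work surface. World frame = base frame: x ahead of the robot, y to its left, z up, the work surface at z = 0. Lengths are in m, angles in degrees, forces in N, time in s.
With the tool pointing down it reaches from about 0.35 to 0.775 m from the base axis. Payload 3.1 kg.
Tool frame: the origin (TCP) lies at the centre of the arm's flange, where the gripper is bolted on; the fingertips stand 173 mm ahead of it and the grasp point (between the pads) lies 155 mm ahead of it; z points along the fingers, y is the direction in which the jaws open and shut (so a half turn about z gives the same grasp; the last joint's range is limited). The gripper opens to 85 mm and grips with 20 to 120 N. Pads are 22 mm wide; open, the fingers measure 114 mm over their backs; the gripper's body (76 mm by 85 mm) begins 54 mm behind the grasp point. The pads swing forward as they close: fully open they stand 13 mm farther back than shut.
Start: joints at [-67.878, 17.813, 0.802, 86.603, -0.252, 75.585, -1.558], TCP at [0.228, 0.5, 0.405] pointing down, gripper open.
Joint ranges: [-154.91, 154.91], [-16.99, 109.72], [-72.82, 74.43], [7.12, 147.25], [-82.49, 262.49], [11.32, 116.49], [-174.64, 174.64]. Speed limits (degrees/s): [159.86, 159.86, 180, 180, 180, 180, 180].

### API

Orientations are given as [roll, pitch, yaw] about the fixed x, y, z axes, in that order (R = Rz(yaw) Ry(pitch) Rx(roll)).
In Python, from workcell import telemetry, eyes, ctrl, nets gives the robot as it stands.
- The arm moves only by the tool servo_tool, never from a script. Its argument "rows" is a list of rows, each an object with "travel": the shift along the world's x, y, z in mm, a list of three; "dr": the turn, a rotation vector about the world's x, y, z in degrees, a list of three; "hand": the opening, from 0 (shut) to 1 (fully open). A call has 1 to 12 rows; each row is the pose to reach, as a shift and turn from the pose measured when the call began; what a row does not reach only later rows make up. A row lasts 1/12 s, in which the tool goes at most 41.7 mm and 7.16 degrees, less where a joint would pass 70% of its speed; a pose out of reach is approached as far as the arm can. A call with a gripper value outside its range is refused whole. The fingers move at their own pace and stop on an object; the grip force is fixed at half the most. Time passes only in rows, so rows that repeat a pose let the fingers close. It gives the time, the measured TCP pose, the force and the opening at its end, in the units of the state.
- telemetry.observe(): the state, without advancing time (a new reading comes with each control period).
- eyes.get_image(name): name is "scene" or "top"; returns a dict with "image" (384x512x3 uint8, blue, green, red), "z_map" (384x512 float32, m along the optical axis (not along the pixel's ray), 0 where there is no reading), "fx", "fy", "cx", "cy" (pixels), "dist" ([k1, k2, p1, p2, k3] as OpenCV has them; the pictures are not rectified), "R" (3x3) and "t" (3): a world point X has camera coordinates R X + t. Camera axes: x right, y down, z forward; pixel columns grow to the right and rows downward; lengths in m; the calibration is good to about 2 mm. A picture is of the moment at which its call begins.
- ctrl.job_done(): hands the job in, once; it reports no verdict.
Trained networks look in a picture, given as the dict that the camera call returned (one of the last four; its "shot" number tells which), for a name from the list of things; names that differ only in an ending like _2 or _b are one class to them, and where a whole thing is asked for, a point or a joint stands for the part that bears it (a point fixed in the world has none). Each returns a list of dicts, best first, with "p" (0 to 1); they miss things now and then, are a little off and sometimes report something else, mostly with a low value. They report only what shows in the picture. A call takes as long as a camera call. They do not tell look-alikes from the thing itself.
- nets.look_for(picture, name): "point" ([x, y, z] in m, in the coordinates of the camera as it stood for that picture, good to about 4 mm: the middle of the surface that is visible of it).
The state is a dict: "time_s": time; "q": joint angles; "qvel": joint speeds; "tau": joint torques, N m; "ee_pos": TCP position; "tool_rot": TCP orientation; "force": force on the tool from outside, world axes, zero at the start; "torque": the same for the moment, N m; "width": finger opening in m.
Only numpy, scipy, OpenCV 4.12 (cv2) and the standard library are available. Lean on these libraries where they do the work, as an engineer would, in place of code of your own. Each camera call takes 0.05 s, during which the arm holds its last target.

### The job

Start the washing-up in the duty binder: turn its upper stiff leaf (only that one) right over across the rings so that it lies flat on the other side with its back face showing, then take the long brush from its holder and scrub each open vessel that stands out, the glass tumbler first, then the mug, and the greasy lunch tin last (one of them may be missing), each time pushing the brush to the bottom, drawing it up most of the way to the rim and pushing it to the bottom again. Stand the brush back in its holder, and only then turn the binder's middle leaf over flat to tick the job off, and after it the bottom leaf, to bring up the next job. Leave the vessels standing upright on the counter and do not disturb the teapot, the bottle, the tablespoon and the covered tin.

Things in the scene. Friction and masses are not known exactly. Their poses are not given: they have to be found in the camera images.
- binder: small ring binder, open, fixed on the counter: black cover 170 x 206 x 5 mm, white pages on both sides up to 26 mm high. Origin: centre of the underside; z up; x along the spine (roughly away from the robot), y to the left page side. The axis of its three 32 mm rings, on which the leaves turn, is parallel to x, 34 mm above the origin; pages and cover end 103 mm from it.
- leaf_upper (a joint): upper leaf's angle about the ring axis: 0 = flat on the right (-y) side, pi/2 = upright, pi = over, flat on the left. Starts at 0 to 0.3; tight holes: it stays at any angle left and takes under 2 N at the tab. Stiff white card, 160 mm along the spine, 4 mm thick, 10 to 100 mm from the axis, and a grey tab on to 140 mm. Its mid-plane is 5 mm above the axis at 0 (so 5 mm below it at pi)
- leaf_middle (a joint): middle leaf's angle; card, tab, stiffness and values as leaf_upper, starts at 0 under the upper leaf. Its mid-plane passes through the ring axis
- leaf_bottom (a joint): bottom leaf's angle; the same again, starts at 0 under the middle leaf. Its mid-plane is 5 mm below the axis at 0, 5 mm above it at pi (turned over it lies on top of the other two)
- leaf_upper_tab (a point): middle of the graspable part of the upper leaf's grey tab, 127 mm from the ring axis, at binder x = -55 mm (nearest the robot). The tab is 20 mm wide along the spine, 6 mm thick, and juts clear of pages and cover, free beside and underneath. Axes turn with the leaf: x along the spine, -y out along the tab
- leaf_middle_tab (a point): the same for the middle leaf's tab, at binder x = 0
- leaf_bottom_tab (a point): the same for the bottom leaf's tab, at binder x = +55 mm (farthest from the robot)
- brush: long dish brush standing upright in the holder, head down: 185 mm long; stiff (rigid) cylindrical head 32 mm in diameter and 68 mm long at the bottom, thin neck, then a round grey handle 16 mm in diameter from 110 to 185 mm above the tip. Origin at the centre of the head's flat end, z along the handle towards its top. 80 g.
- brush_tip (a point): centre of the flat lower end of the brush head (= the brush's origin)
- holder: terracotta pot for the brush, fixed, 85 mm high; inner diameter 50 mm, flaring to 70 mm over the top 20 mm; outer diameter 60 mm, 80 at the rim (88 at the foot); inner floor 8 mm up. The brush may lean in it by up to 0.3 rad. Origin: centre of the underside, z up.
- holder_floor (a point): centre of the holder's inner floor
- tumbler: glass tumbler, loose, open at the top, 105 mm high, outer diameter 76 mm at the foot and 82 at the rim, wall 4 mm, inner floor 6 mm up. Origin: centre of the underside, z up. May be absent.
- tumbler_floor (a point): centre of the tumbler's inner floor
- mug: white ceramic mug, loose, open at the top, 90 mm high, outer diameter 86 mm, wall 4 mm, inner floor 6 mm up, handle reaching 71 mm from its axis at its +y side. Origin: centre of the underside, z up. May be absent.
- mug_floor (a point): centre of the mug's inner floor
- tin: open tier of the steel lunch tin, loose, 66 mm high, outer diameter 106 mm (two small side lugs), wall 3 mm, inner floor 6 mm up. Origin: centre of the underside, z up. May be absent.
- tin_floor (a point): centre of the open tin's inner floor
- teapot: white teapot, bystander, 120 mm high, about 200 mm from spout to handle; origin at the centre of the underside
- bottle: glass bottle with twist cap, bystander, 190 mm high, 68 mm diameter; origin at the centre of the underside
- spoon: steel tablespoon lying on the counter, bystander, 190 mm long
- covered_tin: the lunch tin's other tier with its lid on and a wire loop on top, bystander, 91 mm high, 110 mm diameter; origin at the centre of the underside
Things that resemble listed ones, but are neither listed nor needed, are in the scene too. There is more than one size of the brush; the one meant has the size given above.

How it is judged (in metres and radians):
On the way, in this order (a step that is already met when the one before it is completed fails the run):
1. the upper leaf has been turned over flat, the others not yet (value of joint leaf_upper above 2.99 rad and value of joint each of leaf_middle, leaf_bottom below 0.5 rad), for 0.2 s.
2. the brush is at the bottom of the glass tumbler (horizontal distance between brush_tip and tumbler_floor below 0.032 m and z of brush_tip in the frame of tumbler_floor between -0.01 and 0.018 m and angle between tumbler's own z axis and vertical below 0.35 rad), for 0.1 s.
3. the brush has been drawn up at least 30 mm in the glass tumbler (horizontal distance between brush_tip and tumbler_floor below 0.042 m and z of brush_tip in the frame of tumbler_floor above 0.03 m), for 0.02 s.
4. the brush is at the bottom of the glass tumbler again (all of step 2), for 0.1 s.
5. the brush is at the bottom of the mug (horizontal distance between brush_tip and mug_floor below 0.036 m and z of brush_tip in the frame of mug_floor between -0.01 and 0.018 m and angle between mug's own z axis and vertical below 0.35 rad), for 0.1 s.
6. the brush has been drawn up at least 30 mm in the mug (horizontal distance between brush_tip and mug_floor below 0.046 m and z of brush_tip in the frame of mug_floor above 0.03 m), for 0.02 s.
7. the brush is at the bottom of the mug again (all of step 5), for 0.1 s.
8. the brush is at the bottom of the open lunch tin (horizontal distance between brush_tip and tin_floor below 0.048 m and z of brush_tip in the frame of tin_floor between -0.01 and 0.018 m and angle between tin's own z axis and vertical below 0.35 rad), for 0.1 s.
9. the brush has been drawn up at least 30 mm in the open lunch tin (horizontal distance between brush_tip and tin_floor below 0.058 m and z of brush_tip in the frame of tin_floor above 0.03 m), for 0.02 s.
10. the brush is at the bottom of the open lunch tin again (all of step 8), for 0.1 s.
At the end, for the whole second after the job is handed in: All three leaves turned over flat (at least 2.99 rad); brush in its holder (tip within 28 mm of its floor's middle, under 25 mm above it, leaning under 0.4 rad); every vessel present upright (within 0.15 rad) on the counter (origin below 12 mm); all at rest (value of joint each of leaf_upper, leaf_middle, leaf_bottom above 2.99 rad and horizontal distance between brush_tip and holder_floor below 0.028 m and z of brush_tip in the frame of holder_floor between -0.01 and 0.025 m and angle between brush's own z axis and vertical below 0.4 rad and linear speed of each of brush, tumbler, mug, tin below 0.03 m/s and angle between each of tumbler, mug, tin's own z axis and vertical below 0.15 rad and height (world z) of each of tumbler, mug, tin below 0.012 m); the robot touches nothing.
It fails at once if the bottom leaf is turned (beyond 1 rad) before the middle one is over (2 rad) (value of joint leaf_bottom above 1 rad and value of joint leaf_middle below 2 rad).
It fails at once if the middle or bottom leaf is turned (beyond 1 rad) while the brush is out of its holder (value of joint any of leaf_middle, leaf_bottom above 1 rad and (horizontal distance between brush_tip and holder_floor above 0.035 m or z of brush_tip in the frame of holder_floor above 0.05 m)).
It fails at once if the teapot, bottle, tablespoon or covered tin is moved more than 40 mm (distance of any of teapot, bottle, spoon, covered_tin from where it was at the start of the episode above 0.04 m).
Of tumbler, mug, tin only 2 to 3 are there at a start; the rules pass over those that are not, and their reading is None.
At some moment in a run one of tumbler, mug, tin may be knocked a few centimetres aside while the robot is not near it.
It also fails if it takes over 200 s, if anything falls off the work surface, if the arm or the gripper's body presses on something with over 40 N, if the wrist force passes 120 N, or if a joint passes its speed limit or range.

## Working session

There is one attempt and no reset: what is moved stays moved. The work goes in short steps, Python scripts to look and compute and a tool call to move; the robot and the scene stay as the last step left them, time stands still between calls to the robot, and variables do not carry over. Pictures are saved under pics/ and viewed, and the job is handed in when it is done.

Besides the shell and the picture viewer there is one more tool, called after "Call:" by a JSON object that holds its "api" and its "payload", one argument or row to a line. servo_tool: Moves the arm, as the interface text tells. Its arguments: {"type":"object","properties":{"rows":{"type":"array"}},"required":["rows"]}

```bash
ls; mkdir -p pics; cat > h.py <<'E'
import numpy as np, cv2
from workcell import telemetry, eyes, ctrl, nets
def world(im,p):
    return np.array(im["R"]).T@(np.array(p)-np.array(im["t"]))
def cloud(im):
    z=im["z_map"];H,W=z.shape
    K=np.array([[im["fx"],0,im["cx"]],[0,im["fy"],im["cy"]],[0,0,1.]])
    v,u=np.mgrid[:H,:W]
    n=cv2.undistortPoints(np.stack([u,v],-1).reshape(-1,1,2).astype(np.float64),K,np.array(im["dist"],float)).reshape(H,W,2)
    P=np.dstack([n[...,0]*z,n[...,1]*z,z])
    X=(P-np.array(im["t"]))@np.array(im["R"])
    X[z<=0]=np.nan
    return X
def proj(im,X):
    K=np.array([[im["fx"],0,im["cx"]],[0,im["fy"],im["cy"]],[0,0,1.]])
    r,_=cv2.Rodrigues(np.array(im["R"],float))
    return cv2.projectPoints(np.array(X,float).reshape(-1,1,3),r,np.array(im["t"],float),K,np.array(im["dist"],float))[0].reshape(-1,2)
E
python3 - <<'E'
from h import *
print(telemetry.observe())
for c in("scene","top"):
    im=eyes.get_image(c)
    cv2.imwrite(f"pics/{c}0.png",im["image"])
    print(c,-np.array(im["R"]).T@im["t"])
    for n in "binder leaf_upper_tab leaf_middle_tab leaf_bottom_tab brush holder tumbler mug tin teapot bottle spoon covered_tin".split():
        for d in nets.look_for(im,n)[:4]: print(n,round(d["p"],2),world(im,d["point"]).round(3),proj(im,world(im,d["point"])).round())
E
```

```text
pics
{'time_s': 0.0, 'q': array([-67.8780211 ,  17.86224012,   0.80019748,  86.69139347,
        -0.25228212,  75.5837628 ,  -1.55896671]), 'qvel': array([-0.10360291, -0.03266149,  0.11074196,  0.01566739, -0.00375817,
        0.00953029, -0.05518432]), 'tau': array([-3.18078819e-04, -3.79908371e+01,  1.45704844e-01, -2.30595624e+01,
        1.20438388e-02,  1.33287164e-02, -2.52147871e-06]), 'ee_pos': array([0.22801163, 0.50016713, 0.40360722]), 'tool_rot': array([-1.79864456e+02,  4.93728522e-03,  1.55494041e+02]), 'force': array([-0.17993271,  0.22382822,  0.14268075]), 'torque': array([0.02844223, 0.01348037, 0.01838751]), 'width': 0.08529586202197549}
scene [ 1.10954182 -0.75611363  0.65743896]
binder 0.79 [0.548 0.148 0.029] [[292. 191.]]
leaf_upper_tab 0.8 [0.532 0.139 0.048] [[287. 186.]]
leaf_middle_tab 0.48 [0.544 0.108 0.043] [[285. 192.]]
leaf_middle_tab 0.16 [ 0.586 -0.122  0.069] [[249. 222.]]
brush 0.9 [ 0.459 -0.437  0.092] [[122. 254.]]
brush 0.71 [ 0.325 -0.368  0.178] [[108. 192.]]
brush 0.61 [ 0.431 -0.333  0.134] [[148. 216.]]
brush 0.49 [ 0.651 -0.454  0.104] [
[... 1051 characters left out ...]
 0.027] [[216. 171.]]
brush 0.84 [ 0.319 -0.358  0.093] [[371. 264.]]
brush 0.72 [ 0.421 -0.323  0.072] [[356. 228.]]
brush 0.66 [ 0.449 -0.422  0.09 ] [[391. 218.]]
holder 0.85 [ 0.431 -0.317  0.051] [[352. 225.]]
holder 0.44 [ 0.421 -0.325  0.076] [[357. 228.]]
tumbler 0.82 [ 0.582 -0.108  0.042] [[281. 175.]]
tumbler 0.45 [ 0.73  -0.195  0.067] [[310. 127.]]
tin 0.64 [ 0.563 -0.274  0.008] [[333. 184.]]
teapot 0.71 [0.527 0.142 0.047] [[198. 192.]]
teapot 0.66 [ 0.743 -0.031  0.087] [[256. 119.]]
bottle 0.84 [ 0.625 -0.425  0.124] [[393. 156.]]
spoon 0.89 [0.309 0.424 0.013] [[103. 264.]]
spoon 0.61 [ 0.566 -0.273  0.005] [[332. 183.]]
covered_tin 0.72 [ 0.732 -0.192  0.068] [[309. 126.]]
```

```bash
python3 - <<'E'
import cv2
for c in("scene","top"):
    i=cv2.imread(f"pics/{c}0.png"); cv2.imwrite(f"pics/{c}0b.png",cv2.resize(i[90:330] if c=="scene" else i[80:340,60:440],None,fx=1.56 if c=="scene" else 2.1,fy=1.56 if c=="scene" else 2.1,interpolation=cv2.INTER_CUBIC))
E
```

```text
(no output)
```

View pics/scene0b.png

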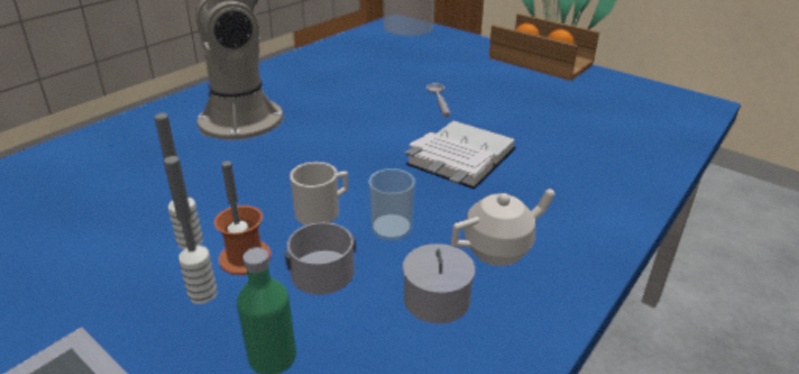

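View pics/top0b.png

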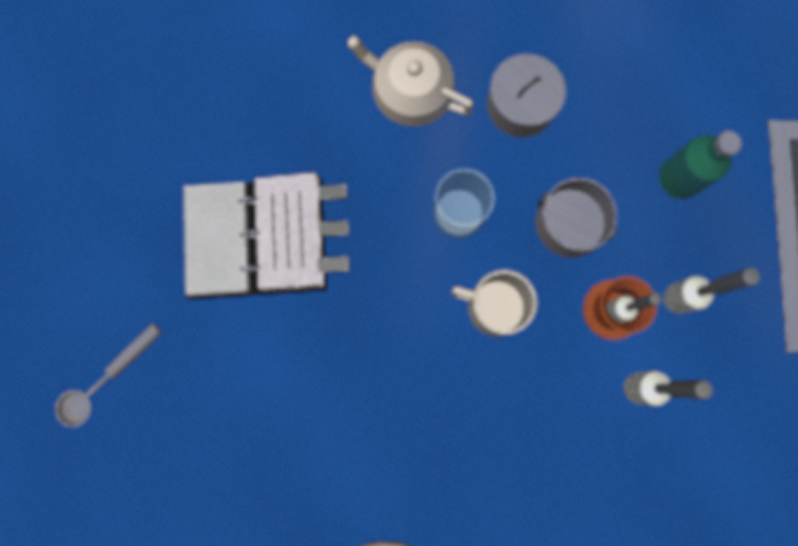

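The overview shows all three vessels: tumbler at top-crop (463,203), mug at (502,303), and tin at (578,217). A short brush stands in the terracotta pot at (620,308), with two larger look-alike brushes beside it. The binder is at (255,235) with its three tabs on the right. Next I'll measure everything.

```bash
cat > meas.py <<'E'
from h import *
from scipy.optimize import least_squares
def circ(P):
    f=lambda p: np.hypot(P[:,0]-p[0],P[:,1]-p[1])-p[2]
    m=np.median(P,0); r=least_squares(f,[m[0],m[1],.04],loss="soft_l1",f_scale=.003)
    return r.x,len(P)
E
python3 - <<'E'
from meas import *
T=eyes.get_image("top");S=eyes.get_image("scene")
CT,CS=cloud(T),cloud(S)
# binder area in top: print z map grid
for nm,C in(("top",CT),("scene",CS)):
    m=(abs(C[...,0]-.53)<.16)&(abs(C[...,1]-.16)<.16)&(C[...,2]>.004)&(C[...,2]<.2)
    P=C[m]; print(nm,len(P),P.min(0),P.max(0))
    # table check
    t=C[(abs(C[...,0]-.4)<.05)&(abs(C[...,1]-.1)<.05)]; print("table z",np.nanmedian(t[:,2]))
    X=P[P[:,2]<.2][:, :2].astype(np.float32); print(cv2.minAreaRect(X))
# vessels: points with z bands
for nm,c,z0,z1 in(("tumbler",(.58,-.11),.095,.115),("mug",(.45,-.165),.08,.096),("tin",(.56,-.265),.058,.072),("holder",(.43,-.33),.078,.09)):
  for cn,C in(("top",CT),("scene",CS)):
    m=(np.hypot(C[...,0]-c[0],C[...,1]-c[1])<.07)&(C[...,2]>z0)&(C[...,2]<z1)
    if m.sum()>8: print(nm,cn,circ(C[m]))
for cn,C in(("top",CT),("scene",CS)):
    m=(np.hypot(C[...,0]-.43,C[...,1]+.33)<.08)&(C[...,2]>.1)&(C[...,2]<.26)
    P=C[m];print("brush",cn,len(P));
    if len(P)>5:
        for lo in np.arange(.1,.24,.02):
            s=P[(P[:,2]>=lo)&(P[:,2]<lo+.02)]
            if len(s):print(round(lo,2),len(s),np.median(s,0).round(4))
E
```

```text
top 3818 [3.74968399e-01 7.73936281e-05 4.00296697e-03] [0.68967081 0.31903526 0.06111272]
table z -0.0006352944343893557
((0.5317338705062866, 0.15930379927158356), (0.31498605012893677, 0.3181527256965637), 0.5510108470916748)
scene 2004 [0.37011793 0.02053546 0.00400676] [0.68808935 0.31987378 0.06266823]
table z 0.0021596733318748683
((0.5290852785110474, 0.1709919571876526), (0.29970020055770874, 0.31651338934898376), 89.65008544921875)
tumbler top (array([ 0.57168873, -0.10291635,  0.03858896]), 152)
tumbler scene (array([ 0.57296617, -0.10168996,  0.03863648]), 253)
mug top (array([ 0.43105949, -0.15839494,  0.04077455]), 155)
mug scene (array([ 0.43231685, -0.1578747 ,  0.04097162]), 247)
tin top (array([ 0.55928545, -0.26960772,  0.05073981]), 155)
tin scene (array([ 0.56088455, -0.2686856 ,  0.05103861]), 312)
holder top (array([ 0.43002705, -0.32823143,  0.03532963]), 175)
holder scene (array([ 0.43297457, -0.327971  ,  0.0356705 ]), 231)
brush top 81
0.1 4 [ 0.4235 -0.3263  0.1057]
0.12 13 [ 0.424  -0.3257  0.1318]
0.14 13 [ 0.4244 -0.3252  0.1508]
0.16 15 [ 0.4215 -0.3257  0.1698]
0.18 36 [ 0.4255 -0.3294  0.1914]
brush scene 209
0.1 25 [ 0.4307 -0.3318  0.1093]
0.12 41 [ 0.4327 -0.3335  0.1304]
0.14 48 [ 0.4331 -0.3333  0.1501]
0.16 45 [ 0.4324 -0.3334  0.1699]
0.18 50 [ 0.4317 -0.3322  0.1905]
```

```bash
python3 - <<'E'
from h import *
im=eyes.get_image("top")
C=cloud(im)
i=im["image"][155:230,140:235]; cv2.imwrite("pics/b1.png",cv2.resize(i,None,fx=8,fy=8,interpolation=cv2.INTER_CUBIC)[:600])
im=eyes.get_image("scene");i=im["image"][140:215,250:340]; cv2.imwrite("pics/b2.png",cv2.resize(i,None,fx=8,fy=8,interpolation=cv2.INTER_CUBIC)[:600])
for v in range(160,226,5): print(v,[(round(C[v,u,1]*1000),round(C[v,u,2]*1000)) for u in range(146,236,6)], round(C[v,180,0],3))
E
```

```text
160 [(316, 1), (297, -1), (278, 1), (258, 3), (240, -2), (220, 1), (202, -1), (182, 1), (164, -4), (144, 1), (125, 3), (106, 2), (87, 1), (68, 1), (49, 1)] 0.636Traceback (most recent call last):
  File "<stdin>", line 6, in <module>
ValueError: cannot convert float NaN to integer
```

View pics/b1.png

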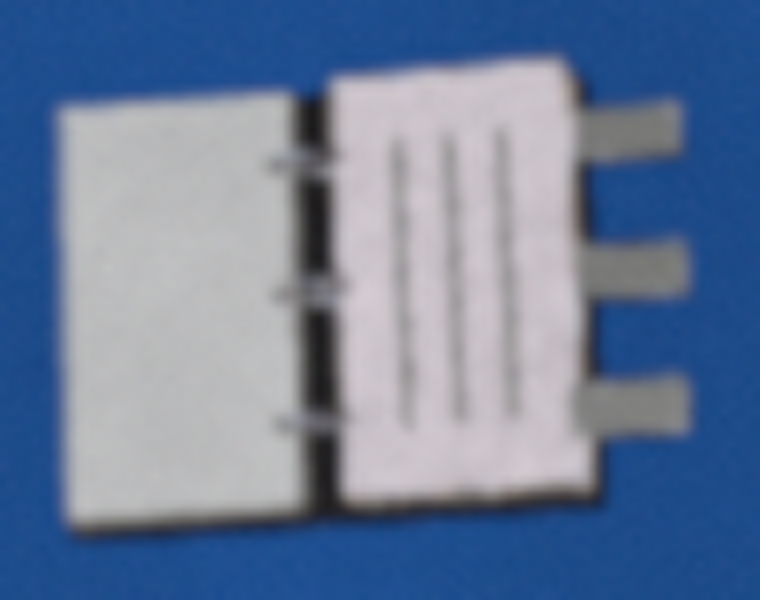

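View pics/b2.png

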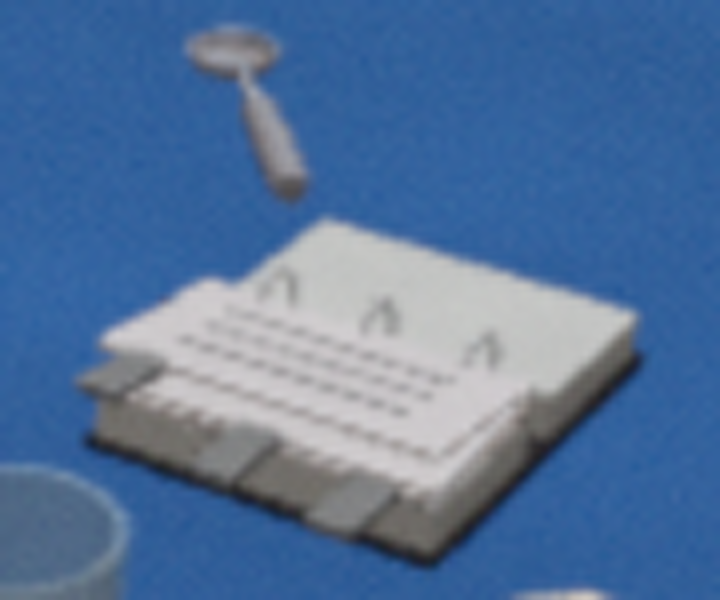

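```bash
python3 - <<'E'
from h import *
np.set_printoptions(suppress=True,precision=4)
ims=[eyes.get_image("top") for _ in range(3)]
T=ims[-1]; C=np.nanmean([cloud(i) for i in ims],0)
B=T["image"].astype(int)
sat=B.max(2)-B.min(2)
for nm,(u,v) in dict(bot=(220,171),mid=(220.6,189),up=(220,205.6)).items():
    sl=np.s_[int(v)-6:int(v)+7,int(u)-9:int(u)+8]
    m=(sat[sl]<45)&(B[sl].max(2)<175)&(C[sl][...,2]>.015)
    P=C[sl][m]; print(nm,len(P),np.median(P,0),P.min(0),P.max(0), P.mean(0))
# leaf planes
m=np.zeros(B.shape[:2],bool);m[170:213,187:208]=1
P=C[m]; P=P[np.isfinite(P).all(1)]
A=np.c_[P[:,:2],np.ones(len(P))];print("upper plane",np.linalg.lstsq(A,P[:,2],rcond=None)[0],np.median(P,0))
m=np.zeros(B.shape[:2],bool);m[172:215,151:174]=1
P=C[m]; P=P[np.isfinite(P).all(1)]
A=np.c_[P[:,:2],np.ones(len(P))];print("left plane",np.linalg.lstsq(A,P[:,2],rcond=None)[0],np.median(P,0))
# left page edge corners outline: page white mask
m=(sat<40)&(C[...,2]>.015)&(B.max(2)>120);m[:150]=0;m[230:]=0;m[:,:140]=0;m[:,178:]=0
r=cv2.minAreaRect(C[m][:,:2].astype(np.float32)*1000);print("left page",r)
E
```

```text
bot 98 [0.5954 0.0864 0.0315] [0.5756 0.0651 0.0286] [0.6132 0.1054 0.0378] [0.5948 0.086  0.0318]
mid 106 [0.5411 0.0845 0.0364] [0.5197 0.0604 0.0299] [0.5579 0.1019 0.0519] [0.54   0.0828 0.0369]
up 111 [0.4841 0.0815 0.0543] [0.4712 0.0577 0.0285] [0.5074 0.1    0.0608] [0.4855 0.0801 0.0535]
upper plane [ 0.0114 -0.1173  0.0576] [0.5293 0.1434 0.0468]
left plane [-0.0008 -0.0011  0.0261] [0.5259 0.2532 0.0254]
left page ((526.75927734375, 248.55239868164062), (161.2552947998047, 94.87215423583984), 4.644548416137695)
```

```bash
cat > fitb.py <<'E'
from h import *
from scipy.optimize import least_squares
np.set_printoptions(suppress=True,precision=4)
T=eyes.get_image("top")
def z2p(p): return np.array([(p[0]+.5)/8-.5+140,(p[1]+.5)/8-.5+155])
obs=[];mod=[]
def leafpt(r,h,a): # distance r along -y rotated by a about x; offset h normal
    return np.array([-r*np.cos(a)+ h*np.sin(a), .034+r*np.sin(a)+h*np.cos(a)])
L=[((62,105),lambda p:(p[4],.103,.026)),((68,525),lambda p:(-p[4],.103,.026))]
for (a,b),x,h,k in (((682,100),(682,158),None,None) and (((682,100),(682,158)),.055,-.005,0),(((690,240),(690,297)),0,0,0),(((691,376),(691,437)),-.055,.005,1)):
    for q,s in((a,.010),(b,-.010)):
        L.append((q,lambda p,x=x,s=s,h=h,k=k:(x+s,*leafpt(.140,h+.003,p[3] if k else 0))))
# upper leaf far/near corners, card outer 100 mm
L+= [((565,58),lambda p:(.080,*leafpt(.1,.007,p[3]))),((598,500),lambda p:(-.080,*leafpt(.1,.007,p[3])))]
obs=np.array([z2p(l[0]) for l in L])
def W(p):
    c,s=np.cos(p[2]),np.sin(p[2])
    M=np.array([l[1](p) for l in L])
    return np.c_[p[0]+c*M[:,0]-s*M[:,1],p[1]+s*M[:,0]+c*M[:,1],M[:,2]]
f=lambda p:(proj(T,W(p))-obs).ravel()
r=least_squares(f,[.53,.2,.05,.12,.08],loss="soft_l1")
print(r.x,np.degrees(r.x[2])); print(f(r.x).reshape(-1,2).round(2))
p=r.x;c,s=np.cos(p[2]),np.sin(p[2])
for n,x,h,a in(("up",-.055,.005,p[3]),("mid",0,0,0),("bot",.055,-.005,0)):
    y,z=leafpt(.127,h,a);print(n,p[0]+c*x-s*y,p[1]+s*x+c*y,z)
E
python3 fitb.py
```

```text
[0.5303 0.1969 0.0772 0.106  0.0814] 4.421287715521925
[[-0.9   0.29]
 [-0.9   0.28]
 [ 0.22  0.62]
 [ 0.56 -0.29]
 [ 0.08  0.34]
 [ 0.44 -0.3 ]
 [ 0.03  0.31]
 [ 0.39 -0.6 ]
 [ 0.56  0.34]
 [-1.08 -2.32]]
up 0.48519188619265863 0.06731216696581471 0.05241170287074921
mid 0.5401239812015524 0.07031352458694307 0.034
bot 0.5949603110557005 0.07455344535590389 0.029
```

```bash
cat > plan.py <<'E'
from h import *
from scipy.spatial.transform import Rotation as R
np.set_printoptions(suppress=True,precision=4)
BX,BY,BW=.5303,.1969,4.42
def tool(tilt,yaw):  # tilt about binder x axis deg after pointing down with yaw
    a=np.radians(BW); ax=np.array([np.cos(a),np.sin(a),0])
    return R.from_rotvec(np.radians(tilt)*ax)*R.from_euler("xyz",[180,0,yaw],degrees=True)
def b2w(x,y,z):
    c,s=np.cos(np.radians(BW)),np.sin(np.radians(BW))
    return np.array([BX+c*x-s*y,BY+s*x+c*y,z])
def leafpt(x,r,h,a):
    return b2w(x,-r*np.cos(a)+h*np.sin(a),.034+r*np.sin(a)+h*np.cos(a))
def rows(targets,off=.155,verbose=True):
    s=telemetry.observe(); p0=s["ee_pos"]; R0=R.from_euler("xyz",s["tool_rot"],degrees=True)
    out=[]
    for g,Rt in targets:
        tcp=np.array(g)-Rt.as_matrix()[:,2]*off
        d=(tcp-p0)*1000; dr=np.degrees((Rt*R0.inv()).as_rotvec())
        out.append((d.round(),dr.round(1)))
        print([int(v) for v in d.round()],[float(v) for v in dr.round(1)])
    return out
def st():
    s=telemetry.observe(); g=s["ee_pos"]+R.from_euler("xyz",s["tool_rot"],degrees=True).as_matrix()[:,2]*.155
    print("t",round(s["time_s"],2),"grasp",g,"rot",s["tool_rot"].round(1),"F",s["force"].round(1),"w",round(s["width"],4),"q",s["q"].round(0))
E
python3 - <<'E'
from plan import *
g=leafpt(-.055,.128,.005,.106);print(g)
Rt=tool(12,94.4)
rows([(g+[0,0,.1],Rt),(g+[0,0,.005],Rt)]);st()
E
```

```text
[0.4852 0.0663 0.0525]
[260, -466, -101] [10.3, 7.2, -60.9]
[260, -466, -196] [10.3, 7.2, -60.9]
t 1.8 grasp [0.2281 0.5005 0.2497] rot [180.   -0.  155.5] F [-0.2  0.1  0.3] w 0.0855 q [-68.  18.   1.  87.  -0.  76.  -2.]
```

Call:
{"api": "servo_tool", "payload": {
  "rows": [
    {"travel": [20,-36,-8],"dr": [0.8,0.6,-4.7],"hand": 0.45},
    {"travel": [40,-72,-16],"dr": [1.6,1.1,-9.4],"hand": 0.45},
    {"travel": [60,-108,-24],"dr": [2.4,1.7,-14],"hand": 0.45},
    {"travel": [80,-144,-31],"dr": [3.2,2.2,-18.7],"hand": 0.45},
    {"travel": [100,-179,-39],"dr": [4,2.8,-23.4],"hand": 0.45},
    {"travel": [120,-215,-47],"dr": [4.8,3.3,-28.1],"hand": 0.45},
    {"travel": [140,-251,-55],"dr": [5.5,3.9,-32.8],"hand": 0.45},
    {"travel": [160,-287,-63],"dr": [6.3,4.4,-37.5],"hand": 0.45},
    {"travel": [180,-323,-70],"dr": [7.1,5,-42],"hand": 0.45},
    {"travel": [200,-359,-78],"dr": [8,5.5,-46.8],"hand": 0.45},
    {"travel": [230,-412,-90],"dr": [9,6.4,-54],"hand": 0.45},
    {"travel": [260,-466,-101],"dr": [10.3,7.2,-60.9],"hand": 0.45}
  ]
}}

```text
time_s: 2.8
ee_pos: [0.4681, 0.0698, 0.3115]
tool_rot: [180.0, -12.0, 94.1]
force: [1.7, 1.6, 0.2]
width: 0.0384
```

```bash
python3 - <<'E'
from plan import *
g=leafpt(-.055,.128,.005,.106)
Rt=tool(12,94.4)
rows([(g+[0,0,.1],Rt),(g+[0,0,.003],Rt)]);st()
im=eyes.get_image("scene");cv2.imwrite("pics/s1.png",im["image"][90:290,180:400].repeat(3,0).repeat(3,1))
E
```

```text
[20, -36, -7] [-0.1, 0.0, 0.3]
[20, -36, -104] [-0.1, 0.0, 0.3]
t 2.8 grasp [0.4659 0.1021 0.1599] rot [180.  -12.   94.1] F [1.7 1.6 0.2] w 0.0384 q [-29.  14.  27. 108. -21.  62.  12.]
```

View pics/s1.png

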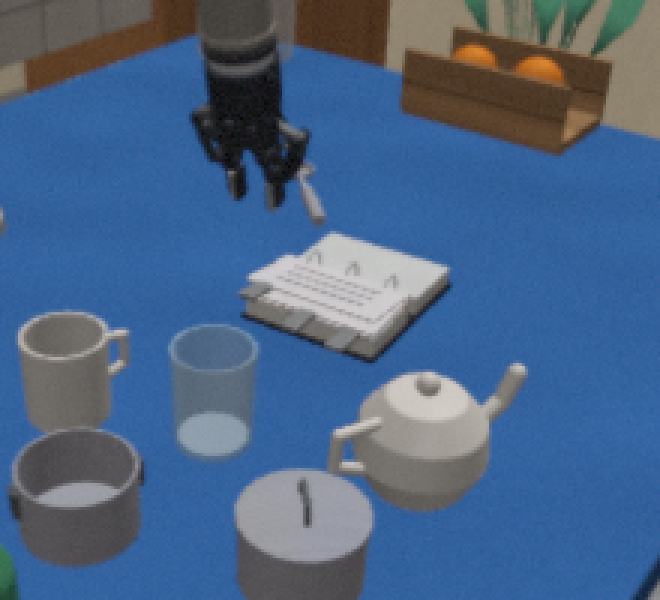

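The gripper is at crop (255,160), still behind and above the binder, so the arm lags and some travel remains. I'll finish the approach above the tab.

Call:
{"api": "servo_tool", "payload": {
  "rows": [
    {"travel": [10,-18,-4],"dr": [0,0,0.3],"hand": 0.45},
    {"travel": [20,-36,-7],"dr": [0,0,0.3],"hand": 0.45},
    {"travel": [20,-36,-20],"dr": [0,0,0.3],"hand": 0.45},
    {"travel": [20,-36,-40],"dr": [0,0,0.3],"hand": 0.45},
    {"travel": [20,-36,-60],"dr": [0,0,0.3],"hand": 0.45},
    {"travel": [20,-36,-60],"dr": [0,0,0.3],"hand": 0.45}
  ]
}}

```text
time_s: 3.35
ee_pos: [0.4894, 0.0242, 0.2473]
tool_rot: [-179.8, -11.5, 93.3]
force: [-1.3, -0.2, -1.1]
width: 0.0386
```

```bash
python3 - <<'E'
from plan import *
g=leafpt(-.055,.128,.005,.106)
Rt=tool(12,94.4)
rows([(g+[0,0,.003],Rt)]);st()
im=eyes.get_image("scene");cv2.imwrite("pics/s2.png",cv2.resize(im["image"][110:240,220:370],None,fx=4.5,fy=4.5))
E
```

```text
[-2, 10, -40] [0.5, -0.2, 1.0]
t 3.35 grasp [0.4871 0.055  0.0954] rot [-179.8  -11.5   93.3] F [-1.3 -0.2 -1.1] w 0.0386 q [-22.  22.  27. 109. -26.  56.  22.]
```

View pics/s2.png

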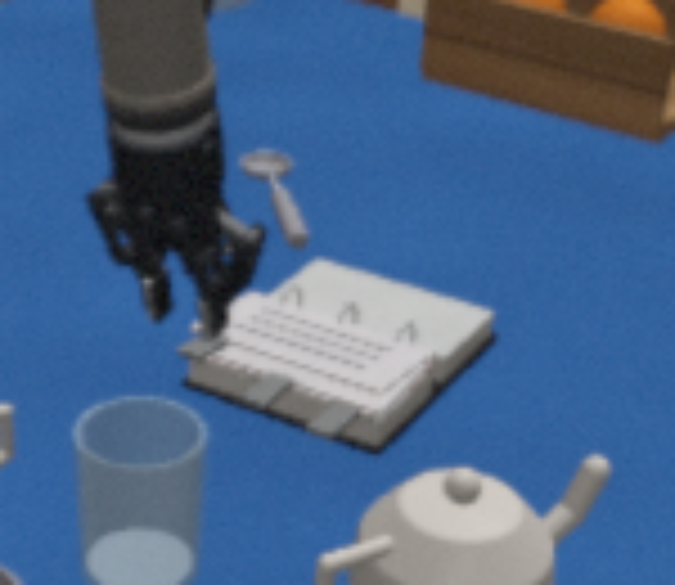

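The fingers straddle above the near tab at crop (200,350). I'll descend and close.

Call:
{"api": "servo_tool", "payload": {
  "rows": [
    {"travel": [-2,10,-10],"dr": [0.5,-0.2,1.0],"hand": 0.45},
    {"travel": [-2,10,-20],"dr": [0.5,-0.2,1.0],"hand": 0.45},
    {"travel": [-2,10,-30],"dr": [0.5,-0.2,1.0],"hand": 0.45},
    {"travel": [-2,10,-40],"dr": [0.5,-0.2,1.0],"hand": 0.45},
    {"travel": [-2,10,-40],"dr": [0.5,-0.2,1.0],"hand": 0.45},
    {"travel": [-2,10,-40],"dr": [0.5,-0.2,1.0],"hand": 0.45}
  ]
}}

```text
time_s: 3.9
ee_pos: [0.4879, 0.0341, 0.2083]
tool_rot: [179.9, -12.0, 94.4]
force: [0.8, 0.3, -0.2]
width: 0.0388
```

```bash
python3 - <<'E'
from plan import *
g=leafpt(-.055,.128,.005,.106)
Rt=tool(12,94.4)
rows([(g+[0,0,.003],Rt)]);st()
im=eyes.get_image("scene");cv2.imwrite("pics/s3.png",cv2.resize(im["image"][130:230,240:340],None,fx=6,fy=6))
E
```

```text
[0, 0, -1] [0.0, 0.1, 0.1]
t 3.9 grasp [0.4857 0.0662 0.0567] rot [179.9 -12.   94.4] F [ 0.8  0.3 -0.2] w 0.0388 q [-21.  25.  25. 111. -29.  51.  26.]
```

View pics/s3.png

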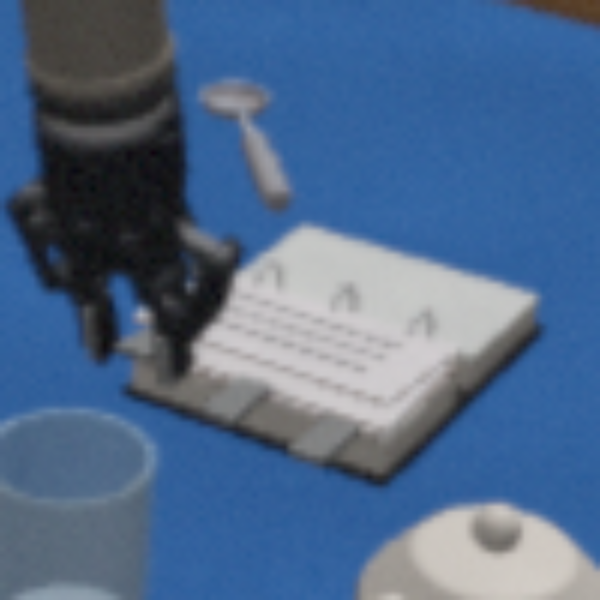

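The tab at (135,345) lies between the two fingers. I'll close on it.

Call:
{"api": "servo_tool", "payload": {
  "rows": [
    {"travel": [0,0,-2],"dr": [0,0,0],"hand": 0.3},
    {"travel": [0,0,-2],"dr": [0,0,0],"hand": 0.15},
    {"travel": [0,0,-2],"dr": [0,0,0],"hand": 0.1},
    {"travel": [0,0,-2],"dr": [0,0,0],"hand": 0.1},
    {"travel": [0,0,-2],"dr": [0,0,0],"hand": 0.1},
    {"travel": [0,0,-2],"dr": [0,0,0],"hand": 0.1}
  ]
}}

```text
time_s: 4.45
ee_pos: [0.4889, 0.0338, 0.2073]
tool_rot: [179.7, -12.0, 94.4]
force: [3.1, -1.3, 0.9]
width: 0.0183
```

```bash
python3 - <<'E'
from plan import *
st()
s=telemetry.observe()
# arc in leaf from .106: rigid rotation about ring axis
R0=R.from_euler("xyz",s["tool_rot"],degrees=True)
c=b2w(0,0,.034); a=np.radians(BW); ax=np.array([np.cos(a),np.sin(a),0])
for k in range(1,13):
    Q=R.from_rotvec(-np.radians(6*k)*ax)
    d=c+Q.apply(s["ee_pos"]-c)-s["ee_pos"]; print((d*1000).round().astype(int).tolist(),np.degrees(Q.as_rotvec()).round(1).tolist())
E
```

```text
t 4.45 grasp [0.4873 0.0659 0.0557] rot [179.7 -12.   94.4] F [ 3.1 -1.3  0.9] w 0.0183 q [-21.  25.  25. 111. -29.  51.  26.]
[-1, 19, 16] [-6.0, -0.5, -0.0]
[-3, 39, 29] [-12.0, -0.9, -0.0]
[-5, 61, 41] [-17.9, -1.4, -0.0]
[-6, 84, 50] [-23.9, -1.8, -0.0]
[-8, 108, 56] [-29.9, -2.3, -0.0]
[-10, 132, 61] [-35.9, -2.8, -0.0]
[-12, 156, 62] [-41.9, -3.2, -0.0]
[-14, 181, 61] [-47.9, -3.7, -0.0]
[-16, 205, 58] [-53.8, -4.2, -0.0]
[-18, 229, 51] [-59.8, -4.6, -0.0]
[-19, 252, 43] [-65.8, -5.1, -0.0]
[-21, 274, 32] [-71.8, -5.5, -0.0]
```

Call:
{"api": "servo_tool", "payload": {
  "rows": [
    {"travel": [-1,10,8],"dr": [-3,-0.2,0],"hand": 0.1},
    {"travel": [-1,19,16],"dr": [-6,-0.5,0],"hand": 0.1},
    {"travel": [-2,29,23],"dr": [-9,-0.7,0],"hand": 0.1},
    {"travel": [-3,39,29],"dr": [-12,-0.9,0],"hand": 0.1},
    {"travel": [-4,50,35],"dr": [-15,-1.2,0],"hand": 0.1},
    {"travel": [-5,61,41],"dr": [-17.9,-1.4,0],"hand": 0.1},
    {"travel": [-6,84,50],"dr": [-23.9,-1.8,0],"hand": 0.1},
    {"travel": [-8,108,56],"dr": [-29.9,-2.3,0],"hand": 0.1},
    {"travel": [-10,132,61],"dr": [-35.9,-2.8,0],"hand": 0.1},
    {"travel": [-12,156,62],"dr": [-41.9,-3.2,0],"hand": 0.1},
    {"travel": [-12,156,62],"dr": [-41.9,-3.2,0],"hand": 0.1}
  ]
}}

```text
time_s: 5.37
ee_pos: [0.4762, 0.1941, 0.27]
tool_rot: [179.8, 30.7, 94.9]
force: [-1.0, -1.5, 4.3]
width: 0.0179
```

```bash
python3 - <<'E'
from plan import *
st()
im=eyes.get_image("scene");cv2.imwrite("pics/s4.png",cv2.resize(im["image"][100:230,220:370],None,fx=4.5,fy=4.5))
s=telemetry.observe()
c=b2w(0,0,.034); a=np.radians(BW); ax=np.array([np.cos(a),np.sin(a),0])
for k in range(1,10):
    Q=R.from_rotvec(-np.radians(5*k)*ax)
    d=c+Q.apply(s["ee_pos"]-c)-s["ee_pos"]; print((d*1000).round().astype(int).tolist(),np.degrees(Q.as_rotvec()).round(1).tolist())
E
```

```text
t 5.37 grasp [0.4835 0.1152 0.1368] rot [179.8  30.7  94.9] F [-1.  -1.5  4.3] w 0.0179 q [-62.  30.  40. 100.  11.  67. -25.]
[-2, 20, -1] [-5.0, -0.4, -0.0]
[-3, 41, -3] [-10.0, -0.8, -0.0]
[-5, 61, -8] [-15.0, -1.2, -0.0]
[-6, 80, -14] [-19.9, -1.5, -0.0]
[-8, 99, -22] [-24.9, -1.9, -0.0]
[-9, 118, -31] [-29.9, -2.3, -0.0]
[-10, 135, -42] [-34.9, -2.7, -0.0]
[-12, 151, -55] [-39.9, -3.1, -0.0]
[-13, 166, -69] [-44.9, -3.5, -0.0]
```

View pics/s4.png

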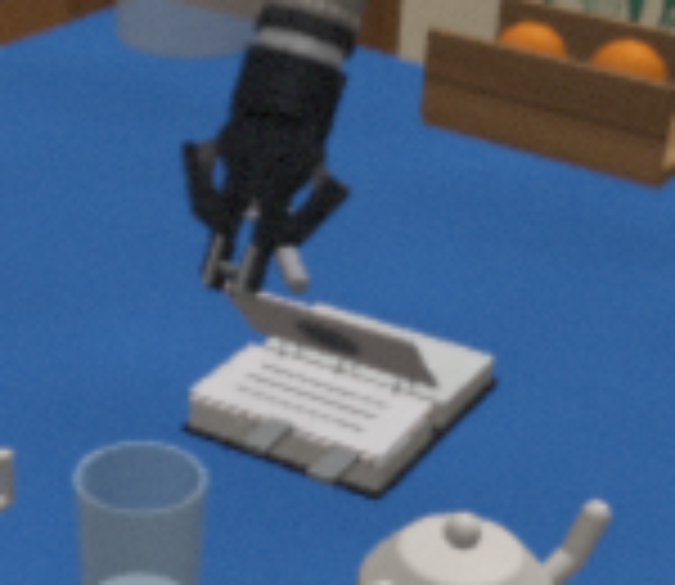

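The upper leaf is up about 48° and still gripped; the middle leaf stayed down. I'll continue the arc.

Call:
{"api": "servo_tool", "payload": {
  "rows": [
    {"travel": [-2,20,-1],"dr": [-5,-0.4,0],"hand": 0.1},
    {"travel": [-3,41,-3],"dr": [-10,-0.8,0],"hand": 0.1},
    {"travel": [-5,61,-8],"dr": [-15,-1.2,0],"hand": 0.1},
    {"travel": [-6,80,-14],"dr": [-19.9,-1.5,0],"hand": 0.1},
    {"travel": [-8,99,-22],"dr": [-24.9,-1.9,0],"hand": 0.1},
    {"travel": [-9,118,-31],"dr": [-29.9,-2.3,0],"hand": 0.1},
    {"travel": [-10,135,-42],"dr": [-34.9,-2.7,0],"hand": 0.1},
    {"travel": [-12,151,-55],"dr": [-39.9,-3.1,0],"hand": 0.1},
    {"travel": [-13,166,-69],"dr": [-44.9,-3.5,0],"hand": 0.1},
    {"travel": [-13,166,-69],"dr": [-44.9,-3.5,0],"hand": 0.1},
    {"travel": [-13,166,-69],"dr": [-44.9,-3.5,0],"hand": 0.1}
  ]
}}

```text
time_s: 6.33
ee_pos: [0.463, 0.3592, 0.2024]
tool_rot: [179.7, 76.1, 94.5]
force: [-2.9, 3.0, 11.4]
width: 0.0182
```

```bash
python3 - <<'E'
from plan import *
st()
im=eyes.get_image("scene");cv2.imwrite("pics/s5.png",cv2.resize(im["image"][100:230,220:370],None,fx=4.5,fy=4.5))
E
```

```text
t 6.33 grasp [0.4756 0.2093 0.1653] rot [179.7  76.1  94.5] F [-2.9  3.  11.4] w 0.0182 q [-75.  62.  42.  77.  23.  98. -36.]
```

View pics/s5.png

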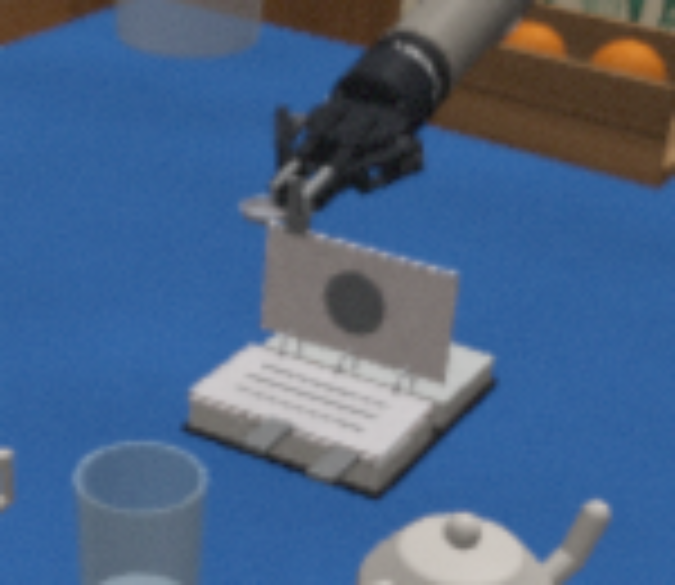

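The leaf stands upright at (360,300). I'll release it, lift clear, come round to the right side and push it over.

Call:
{"api": "servo_tool", "payload": {
  "rows": [
    {"travel": [0,0,0],"dr": [0,0,0],"hand": 0.3},
    {"travel": [0,0,0],"dr": [0,0,0],"hand": 0.4},
    {"travel": [0,0,0],"dr": [0,0,0],"hand": 0.4},
    {"travel": [0,0,20],"dr": [0,0,0],"hand": 0.4},
    {"travel": [0,0,45],"dr": [0,0,0],"hand": 0.4},
    {"travel": [0,0,75],"dr": [0,0,0],"hand": 0.4},
    {"travel": [0,0,105],"dr": [0,0,0],"hand": 0.4},
    {"travel": [0,0,125],"dr": [0,0,0],"hand": 0.2},
    {"travel": [0,0,125],"dr": [0,0,0],"hand": 0.0}
  ]
}}

```text
time_s: 7.13
ee_pos: [0.4641, 0.3583, 0.3328]
tool_rot: [178.1, 75.8, 92.9]
force: [-0.1, 0.2, 0.5]
width: 0.0109
```

```bash
python3 - <<'E'
from plan import *
st()
im=eyes.get_image("scene");cv2.imwrite("pics/s6.png",cv2.resize(im["image"][70:230,220:370],None,fx=3.7,fy=3.7))
rows([(b2w(-.02,-.06,.25),tool(t,94.4)) for t in (-55,-35,-15,0)]+[(b2w(-.02,-.06,.105),tool(0,94.4))],off=.173)
E
```

```text
t 7.13 grasp [0.4767 0.2086 0.2947] rot [178.1  75.8  92.9] F [-0.1  0.2  0.5] w 0.0109 q [-76.  53.  46.  75.  29. 105. -28.]
[40, -82, 19] [20.7, 1.9, -0.3]
[44, -124, 62] [40.6, 3.5, -0.2]
[48, -178, 87] [60.6, 5.1, -0.2]
[51, -223, 93] [75.5, 6.2, -0.1]
[51, -223, -52] [75.5, 6.2, -0.1]
```

View pics/s6.png

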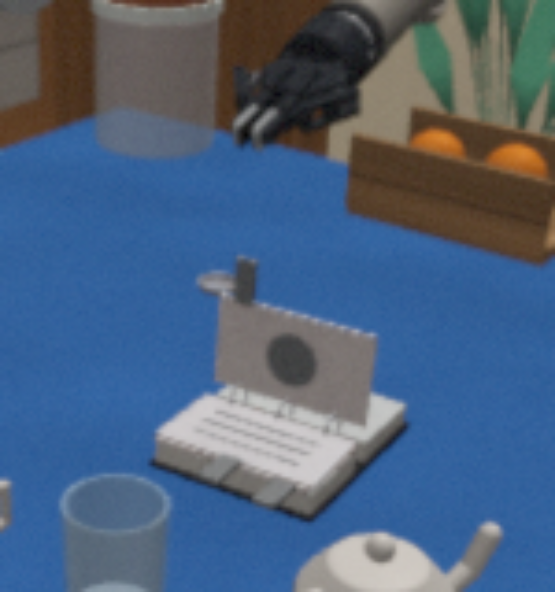

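The leaf stays upright when released. Moving over to the right side.

Call:
{"api": "servo_tool", "payload": {
  "rows": [
    {"travel": [15,-30,10],"dr": [7,0.6,0],"hand": 0},
    {"travel": [30,-60,15],"dr": [14,1.2,0],"hand": 0},
    {"travel": [40,-82,25],"dr": [20.7,1.9,-0.3],"hand": 0},
    {"travel": [42,-103,45],"dr": [27.5,2.5,-0.2],"hand": 0},
    {"travel": [43,-115,55],"dr": [34,3,-0.2],"hand": 0},
    {"travel": [44,-130,65],"dr": [41,3.5,-0.2],"hand": 0},
    {"travel": [46,-150,75],"dr": [48,4,-0.2],"hand": 0},
    {"travel": [47,-165,82],"dr": [55,4.6,-0.2],"hand": 0},
    {"travel": [48,-180,87],"dr": [61,5.1,-0.2],"hand": 0},
    {"travel": [50,-205,90],"dr": [68,5.7,-0.1],"hand": 0},
    {"travel": [51,-223,93],"dr": [75,6.2,-0.1],"hand": 0},
    {"travel": [51,-223,93],"dr": [75.5,6.2,-0.1],"hand": 0}
  ]
}}

```text
time_s: 8.18
ee_pos: [0.5151, 0.1274, 0.4237]
tool_rot: [179.9, -0.1, 93.6]
force: [0.4, -2.1, 0.8]
width: 0.0004
```

```bash
python3 - <<'E'
from plan import *
st()
Rt=tool(0,94.4)
rows([(b2w(-.02,-.06,.11),Rt)],off=.173)
E
```

```text
t 8.18 grasp [0.5153 0.1276 0.2687] rot [179.9  -0.1  93.6] F [ 0.4 -2.1  0.8] w 0.0004 q [-46.  17.  39.  89. -11.  78.  -2.]
[0, 8, -141] [-0.1, 0.1, 0.8]
```

Call:
{"api": "servo_tool", "payload": {
  "rows": [
    {"travel": [0,4,-30],"dr": [0,0,0.8],"hand": 0},
    {"travel": [0,8,-60],"dr": [0,0,0.8],"hand": 0},
    {"travel": [0,8,-90],"dr": [0,0,0.8],"hand": 0},
    {"travel": [0,8,-120],"dr": [0,0,0.8],"hand": 0},
    {"travel": [0,8,-141],"dr": [0,0,0.8],"hand": 0},
    {"travel": [0,8,-141],"dr": [0,0,0.8],"hand": 0}
  ]
}}

```text
time_s: 8.68
ee_pos: [0.5117, 0.1366, 0.2764]
tool_rot: [-179.3, 0.2, 94.5]
force: [-0.9, 0.1, 0.5]
width: 0.0001
```

```bash
python3 - <<'E'
from plan import *
st()
Rt=tool(0,94.4)
L=[]
for th in range(90,181,10):
    k=(th-90)/90
    L.append((leafpt(-.02,.085,-.012+k*.016,np.radians(th)),Rt))
rows(L,off=.173)
E
```

```text
t 8.68 grasp [0.51   0.1361 0.1214] rot [-179.3    0.2   94.5] F [-0.9  0.1  0.5] w 0.0001 q [-44.  25.  36. 101. -16.  60.   2.]
[0, 47, 16] [0.2, -0.7, -0.1]
[-2, 63, 16] [0.2, -0.7, -0.1]
[-3, 80, 13] [0.2, -0.7, -0.1]
[-4, 95, 8] [0.2, -0.7, -0.1]
[-5, 109, -1] [0.2, -0.7, -0.1]
[-6, 122, -12] [0.2, -0.7, -0.1]
[-7, 131, -26] [0.2, -0.7, -0.1]
[-8, 139, -41] [0.2, -0.7, -0.1]
[-8, 143, -57] [0.2, -0.7, -0.1]
[-8, 143, -73] [0.2, -0.7, -0.1]
```

Call:
{"api": "servo_tool", "payload": {
  "rows": [
    {"travel": [0,25,10],"dr": [0,0,0],"hand": 0},
    {"travel": [0,47,16],"dr": [0,0,0],"hand": 0},
    {"travel": [-2,63,16],"dr": [0,0,0],"hand": 0},
    {"travel": [-3,80,13],"dr": [0,0,0],"hand": 0},
    {"travel": [-4,95,8],"dr": [0,0,0],"hand": 0},
    {"travel": [-5,109,-1],"dr": [0,0,0],"hand": 0},
    {"travel": [-6,122,-12],"dr": [0,0,0],"hand": 0},
    {"travel": [-7,131,-26],"dr": [0,0,0],"hand": 0},
    {"travel": [-8,139,-41],"dr": [0,0,0],"hand": 0},
    {"travel": [-8,143,-57],"dr": [0,0,0],"hand": 0},
    {"travel": [-8,143,-68],"dr": [0,0,0],"hand": 0},
    {"travel": [-8,143,-68],"dr": [0,0,0],"hand": 0}
  ]
}}

```text
time_s: 9.68
ee_pos: [0.503, 0.2803, 0.2059]
tool_rot: [-179.2, 0.2, 94.5]
force: [-0.6, 0.0, 1.3]
width: 0.0002
```

```bash
python3 - <<'E'
from plan import *
st()
im=eyes.get_image("scene");cv2.imwrite("pics/s7.png",cv2.resize(im["image"][90:230,220:370],None,fx=4,fy=4))
E
```

```text
t 9.68 grasp [0.5009 0.2795 0.0509] rot [-179.2    0.2   94.5] F [-0.6  0.   1.3] w 0.0002 q [-53.  34.  31.  97. -21.  55.  -9.]
```

View pics/s7.png

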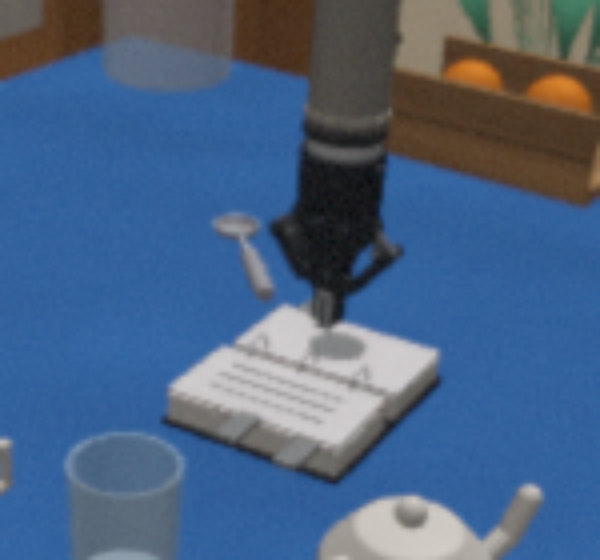

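The leaf is over. I'll press it gently down a few more mm, then lift.

Call:
{"api": "servo_tool", "payload": {
  "rows": [
    {"travel": [0,0,-3],"dr": [0,0,0],"hand": 0},
    {"travel": [0,0,-4],"dr": [0,0,0],"hand": 0},
    {"travel": [0,0,-4],"dr": [0,0,0],"hand": 0},
    {"travel": [0,0,-4],"dr": [0,0,0],"hand": 0}
  ]
}}

```text
time_s: 10.07
ee_pos: [0.504, 0.2787, 0.2045]
tool_rot: [-179.3, 0.2, 94.4]
force: [-0.5, -0.5, 5.9]
width: 0.0005
```

Call:
{"api": "servo_tool", "payload": {
  "rows": [
    {"travel": [0,0,20],"dr": [0,0,0],"hand": 0.2},
    {"travel": [0,-10,50],"dr": [0,0,0],"hand": 0.4},
    {"travel": [0,-30,85],"dr": [0,0,0],"hand": 0.6},
    {"travel": [0,-60,120],"dr": [0,0,0],"hand": 0.6},
    {"travel": [0,-90,150],"dr": [0,0,0],"hand": 0.6},
    {"travel": [0,-125,170],"dr": [0,0,0],"hand": 0.6}
  ]
}}

```text
time_s: 10.57
ee_pos: [0.5041, 0.1563, 0.3757]
tool_rot: [-179.5, 0.1, 94.5]
force: [1.8, 0.3, 0.0]
width: 0.0515
```

```bash
python3 - <<'E'
from meas import *
from plan import st
st()
S=eyes.get_image("scene");T=eyes.get_image("top")
cv2.imwrite("pics/s8.png",cv2.resize(S["image"][90:290,60:360],None,fx=2.6,fy=2.6))
CT,CS=cloud(T),cloud(S)
m=np.zeros(CT.shape[:2],bool);m[172:215,151:174]=1
P=CT[m];P=P[np.isfinite(P).all(1)];print("left plane",np.linalg.lstsq(np.c_[P[:,:2],np.ones(len(P))],P[:,2],rcond=None)[0],np.median(P,0))
for cn,C in(("top",CT),("scene",CS)):
    m=(np.hypot(C[...,0]-.43,C[...,1]+.33)<.06)&(C[...,2]>.125)&(C[...,2]<.26)
    P=C[m];c=np.array(-(T if cn=="top" else S)["R"].T@(T if cn=="top" else S)["t"])
    # axis = fit line to surface then fit cylinder radius 8
    def f(p):
        a=np.array([p[2],p[3],1.]);a/=np.linalg.norm(a)
        d=P-[p[0],p[1],.16]; return np.linalg.norm(d-np.outer(d@a,a),axis=1)-.008
    Q=P[P[:,2]<.185]
    P=Q; v=(P.mean(0)-c); v=v/np.linalg.norm(v[:2])
    r=least_squares(f,[*(P.mean(0)[:2]+v[:2]*.006),0,0],loss="soft_l1",f_scale=.003);print(cn,len(P),r.x,r.cost)
    M=C[(np.hypot(C[...,0]-.43,C[...,1]+.33)<.06)&(C[...,2]>.186)&(C[...,2]<.26)];print("top",M.mean(0),M[:,2].max())
E
```

```text
t 10.57 grasp [0.5028 0.156  0.2207] rot [-179.5    0.1   94.5] F [1.8 0.3 0. ] w 0.0515 q [-49.  19.  38.  94. -12.  72.  -3.]
left plane [-0.4081  0.7888  0.7147] [0.4183 0.1115 0.6323]
top 39 [ 0.426  -0.3317  0.0022  0.0006] 5.325415726501319e-06
top [ 0.4251 -0.3306  0.1918] 0.19606745963736855
scene 138 [ 0.4266 -0.3292 -0.0117  0.0044] 7.1105128302165e-05
top [ 0.4298 -0.3309  0.1915] 0.19482951891432307
```

View pics/s8.png

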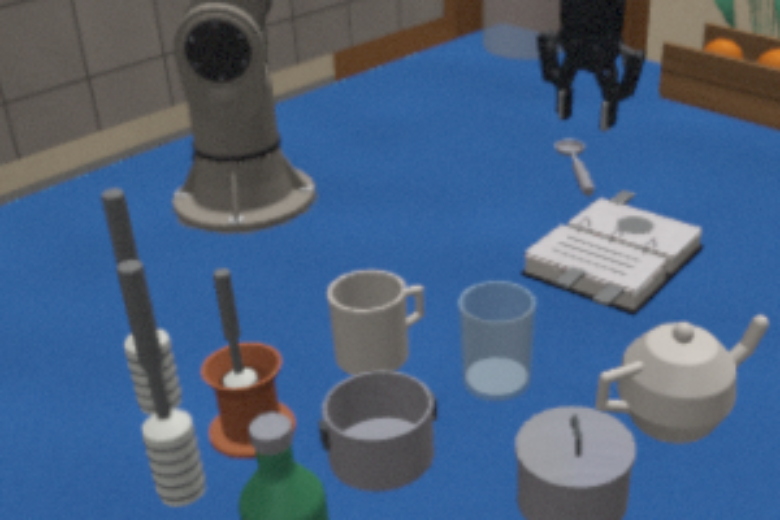

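Step 1 looks done: the upper leaf's back face shows at (635,225) and its tab sticks out on the left. Before grasping the brush I'll check clearances to the taller look-alike brushes.

```bash
python3 - <<'E'
from plan import *
S=eyes.get_image("scene");T=eyes.get_image("top")
for C in(cloud(T),cloud(S)):
  for c in((.45,-.43),(.32,-.36)):
    for z0,z1 in((.06,.1),(.15,.2),(.2,.35)):
        m=(np.hypot(C[...,0]-c[0],C[...,1]-c[1])<.06)&(C[...,2]>z0)&(C[...,2]<z1); P=C[m]
        if len(P):print(c,z0,len(P),np.median(P,0),P[:,2].max())
rows([((.4263,-.3305,.30),R.from_euler("xyz",[180,0,y],degrees=True)) for y in(94.4,20,-30)])
E
```

```text
(0.45, -0.43) 0.06 180 [ 0.4438 -0.4206  0.085 ] 0.09785386810699921
(0.45, -0.43) 0.15 50 [ 0.4449 -0.4206  0.1775] 0.1988617850959317
(0.45, -0.43) 0.2 112 [ 0.4457 -0.4228  0.2471] 0.2558176848313521
(0.32, -0.36) 0.06 174 [ 0.3168 -0.3556  0.0847] 0.09838765552038888
(0.32, -0.36) 0.15 57 [ 0.3162 -0.3544  0.1805] 0.19928979472105304
(0.32, -0.36) 0.2 120 [ 0.3167 -0.358   0.2467] 0.2578194612129802
(0.45, -0.43) 0.06 296 [ 0.4604 -0.4343  0.0829] 0.09911459598144333
(0.45, -0.43) 0.15 182 [ 0.4574 -0.4312  0.1774] 0.1999734452324313
(0.45, -0.43) 0.2 268 [ 0.4562 -0.4309  0.2311] 0.25600126483668817
(0.32, -0.36) 0.06 82 [ 0.3236 -0.3783  0.0796] 0.09011704996520492
(0.32, -0.36) 0.15 54 [ 0.3244 -0.3665  0.1913] 0.19996195089627983
(0.32, -0.36) 0.2 205 [ 0.3247 -0.3661  0.2308] 0.25458276160276866
[-78, -485, 81] [0.1, -0.6, 0.3]
[-78, -485, 81] [-0.2, -0.6, -74.1]
[-78, -485, 81] [-0.5, -0.5, -124.1]
```

Call:
{"api": "servo_tool", "payload": {
  "rows": [
    {"travel": [0,-40,25],"dr": [0,0,-4],"hand": 0.5},
    {"travel": [-5,-80,55],"dr": [0,0,-8],"hand": 0.5},
    {"travel": [-10,-120,80],"dr": [0,0,-12],"hand": 0.5},
    {"travel": [-20,-160,81],"dr": [0,0,-16],"hand": 0.5},
    {"travel": [-26,-200,81],"dr": [0,0,-20],"hand": 0.5},
    {"travel": [-33,-240,81],"dr": [0,0,-24],"hand": 0.5},
    {"travel": [-40,-280,81],"dr": [0,0,-28],"hand": 0.5},
    {"travel": [-47,-320,81],"dr": [0,0,-32],"hand": 0.5},
    {"travel": [-55,-360,81],"dr": [0,0,-36],"hand": 0.5},
    {"travel": [-62,-400,81],"dr": [0,0,-40],"hand": 0.5},
    {"travel": [-70,-440,81],"dr": [0,0,-42],"hand": 0.5},
    {"travel": [-78,-480,81],"dr": [0,0,-42],"hand": 0.5}
  ]
}}

```text
time_s: 11.77
ee_pos: [0.429, -0.3146, 0.4537]
tool_rot: [-179.3, 0.1, 52.2]
force: [0.5, 0.8, 0.4]
width: 0.0424
```

```bash
python3 - <<'E'
from plan import *
st()
rows([((.4263,-.3305,.30),R.from_euler("xyz",[180,0,52.4],degrees=True)),((.4263,-.3305,.156),R.from_euler("xyz",[180,0,52.4],degrees=True))])
E
```

```text
t 11.77 grasp [ 0.4275 -0.3136  0.2987] rot [-179.3    0.1   52.2] F [0.5 0.8 0.4] w 0.0424 q [ -8.  21.  58.  85. -18.  84.  13.]
[-3, -16, 1] [-0.4, -0.6, 0.2]
[-3, -16, -143] [-0.4, -0.6, 0.2]
```

Call:
{"api": "servo_tool", "payload": {
  "rows": [
    {"travel": [-3,-16,0],"dr": [-0.4,-0.6,0.2],"hand": 0.5},
    {"travel": [-3,-16,0],"dr": [-0.4,-0.6,0.2],"hand": 0.5},
    {"travel": [-3,-16,-20],"dr": [-0.4,-0.6,0.2],"hand": 0.5},
    {"travel": [-3,-16,-45],"dr": [-0.4,-0.6,0.2],"hand": 0.5},
    {"travel": [-3,-16,-60],"dr": [-0.4,-0.6,0.2],"hand": 0.5},
    {"travel": [-3,-16,-60],"dr": [-0.4,-0.6,0.2],"hand": 0.5}
  ]
}}

```text
time_s: 12.27
ee_pos: [0.4269, -0.327, 0.3892]
tool_rot: [-179.5, -0.1, 52.6]
force: [-0.7, 0.8, 0.2]
width: 0.0427
```

```bash
python3 - <<'E'
from plan import *
st()
rows([((.4263,-.3305,.156),R.from_euler("xyz",[180,0,52.4],degrees=True))])
im=eyes.get_image("scene");cv2.imwrite("pics/s9.png",cv2.resize(im["image"][90:290,60:260],None,fx=3,fy=3))
E
```

```text
t 12.27 grasp [ 0.4259 -0.326   0.2342] rot [-179.5   -0.1   52.6] F [-0.7  0.8  0.2] w 0.0427 q [ -5.  24.  57.  91. -20.  76.  17.]
[-1, -3, -78] [-0.4, -0.4, -0.2]
```

View pics/s9.png

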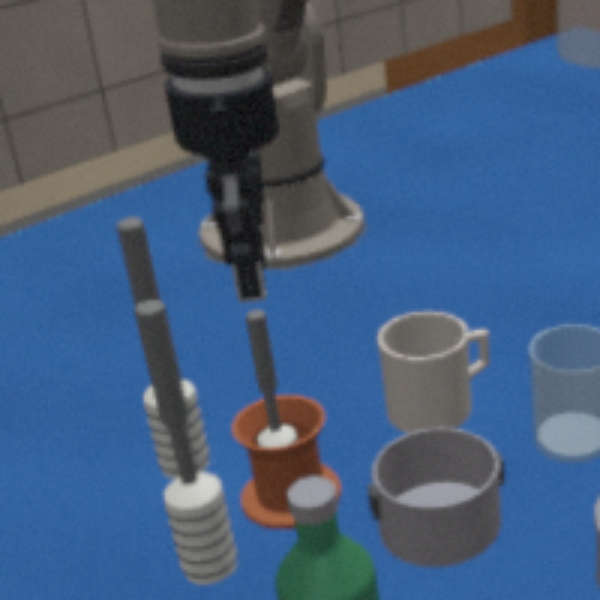

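The fingers are right above the handle top at (257,315), with the tall brushes clear. Descend.

Call:
{"api": "servo_tool", "payload": {
  "rows": [
    {"travel": [-1,-3,-20],"dr": [-0.4,-0.4,0],"hand": 0.5},
    {"travel": [-1,-3,-40],"dr": [-0.4,-0.4,0],"hand": 0.5},
    {"travel": [-1,-3,-60],"dr": [-0.4,-0.4,0],"hand": 0.5},
    {"travel": [-1,-3,-78],"dr": [-0.4,-0.4,0],"hand": 0.5},
    {"travel": [-1,-3,-78],"dr": [-0.4,-0.4,0],"hand": 0.5},
    {"travel": [-1,-3,-78],"dr": [-0.4,-0.4,0],"hand": 0.3},
    {"travel": [-1,-3,-78],"dr": [-0.4,-0.4,0],"hand": 0.1},
    {"travel": [-1,-3,-78],"dr": [-0.4,-0.4,0],"hand": 0.05},
    {"travel": [-1,-3,-78],"dr": [-0.4,-0.4,0],"hand": 0.05},
    {"travel": [-1,-3,-78],"dr": [-0.4,-0.4,0],"hand": 0.05},
    {"travel": [-1,-3,-78],"dr": [-0.4,-0.4,0],"hand": 0.05}
  ]
}}

```text
time_s: 13.23
ee_pos: [0.4266, -0.3315, 0.3151]
tool_rot: [179.6, -0.0, 52.6]
force: [-0.4, 0.6, 6.3]
width: 0.0147
```

```bash
python3 - <<'E'
from plan import *
st()
im=eyes.get_image("scene");cv2.imwrite("pics/s10.png",cv2.resize(im["image"][120:270,90:240],None,fx=4,fy=4))
E
```

```text
t 13.23 grasp [ 0.4276 -0.3322  0.1601] rot [179.6  -0.   52.6] F [-0.4  0.6  6.3] w 0.0147 q [ -3.  28.  54.  98. -24.  67.  20.]
```

View pics/s10.png

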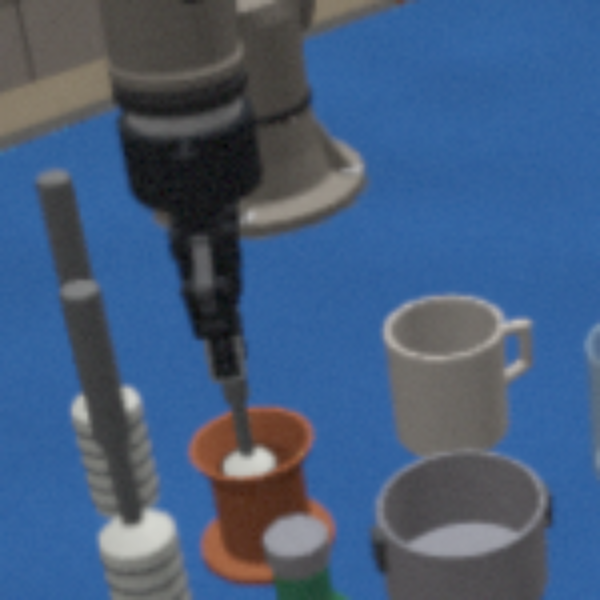

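The handle is gripped at (228,375). Lift straight up.

Call:
{"api": "servo_tool", "payload": {
  "rows": [
    {"travel": [0,0,10],"dr": [0,0,0],"hand": 0.05},
    {"travel": [0,0,25],"dr": [0,0,0],"hand": 0.05},
    {"travel": [0,0,50],"dr": [0,0,0],"hand": 0.05},
    {"travel": [0,0,75],"dr": [0,0,0],"hand": 0.05},
    {"travel": [0,0,105],"dr": [0,0,0],"hand": 0.05},
    {"travel": [0,0,135],"dr": [0,0,0],"hand": 0.05},
    {"travel": [0,0,150],"dr": [0,0,0],"hand": 0.05},
    {"travel": [0,0,150],"dr": [0,0,0],"hand": 0.05},
    {"travel": [0,0,150],"dr": [0,0,0],"hand": 0.05}
  ]
}}

```text
time_s: 14.03
ee_pos: [0.4264, -0.3318, 0.466]
tool_rot: [179.5, -0.0, 52.6]
force: [-1.5, 0.4, -0.8]
width: 0.0145
```

```bash
cat > ves.py <<'E'
from meas import *
from plan import *
def vessels(T,S,guess):
    CT,CS=cloud(T),cloud(S);o={}
    for nm,z0,z1,r in(("tumbler",.095,.115,.041),("mug",.08,.096,.043),("tin",.058,.072,.053)):
        c=guess[nm]
        for cn,C in(("top",CT),("scene",CS)):
            m=(np.hypot(C[...,0]-c[0],C[...,1]-c[1])<.075)&(C[...,2]>z0)&(C[...,2]<z1)
            if m.sum()>20: x,n=circ(C[m]);print(nm,cn,x,n)
G=dict(tumbler=(.572,-.102),mug=(.4317,-.158),tin=(.560,-.269))
E
python3 - <<'E'
from ves import *
st()
S=eyes.get_image("scene");T=eyes.get_image("top")
cv2.imwrite("pics/s11.png",cv2.resize(S["image"][60:290,60:330],None,fx=2.6,fy=2.6))
vessels(T,S,G)
g=telemetry.observe()["ee_pos"]-[0,0,.155]
for C in(cloud(S),cloud(T)):
    for z0 in np.arange(.14,.30,.02):
        m=(np.hypot(C[...,0]-g[0],C[...,1]-g[1])<.04)&(C[...,2]>z0)&(C[...,2]<z0+.02);P=C[m]
        if len(P):print(round(z0,2),len(P),np.median(P,0),P[:,2].min())
E
```

```text
t 14.03 grasp [ 0.4276 -0.3326  0.311 ] rot [179.5  -0.   52.6] F [-1.5  0.4 -0.8] w 0.0145 q [ -5.  21.  58.  83. -18.  85.  15.]
tumbler top [ 0.5716 -0.1029  0.0386] 151
tumbler scene [ 0.5731 -0.1022  0.0388] 257
mug top [ 0.4311 -0.1583  0.0407] 157
mug scene [ 0.4325 -0.1578  0.0409] 246
tin top [ 0.5593 -0.2697  0.0508] 157
tin scene [ 0.5609 -0.2688  0.0511] 313
0.16 96 [ 0.4409 -0.3388  0.1704] 0.16029781356598227
0.18 99 [ 0.4406 -0.3393  0.1909] 0.18027517141706667
0.2 111 [ 0.4403 -0.3388  0.2109] 0.2002174110171847
0.22 87 [ 0.4334 -0.3351  0.2249] 0.22014707933175254
0.24 29 [ 0.4314 -0.3341  0.2491] 0.241154159939121
0.26 42 [ 0.4319 -0.3343  0.2718] 0.26002016449373927
0.28 51 [ 0.4341 -0.3366  0.2885] 0.280279597758968
0.14 2 [ 0.4231 -0.3172  0.1578] 0.15570601446779386
0.16 33 [ 0.4225 -0.3184  0.1704] 0.16088775965218713
0.18 28 [ 0.4229 -0.3185  0.1896] 0.1800867092074497
0.2 56 [ 0.4237 -0.321   0.2154] 0.20049390441453194
0.22 67 [ 0.4245 -0.3284  0.2223] 0.2200018490408255
0.24 13 [ 0.4247 -0.3292  0.2501] 0.24226598261904683
0.26 6 [ 0.4288 -0.3264  0.2739] 0.27108702310049654
0.28 13 [ 0.4286 -0.3241  0.2967] 0.2855192946745652
```

View pics/s11.png

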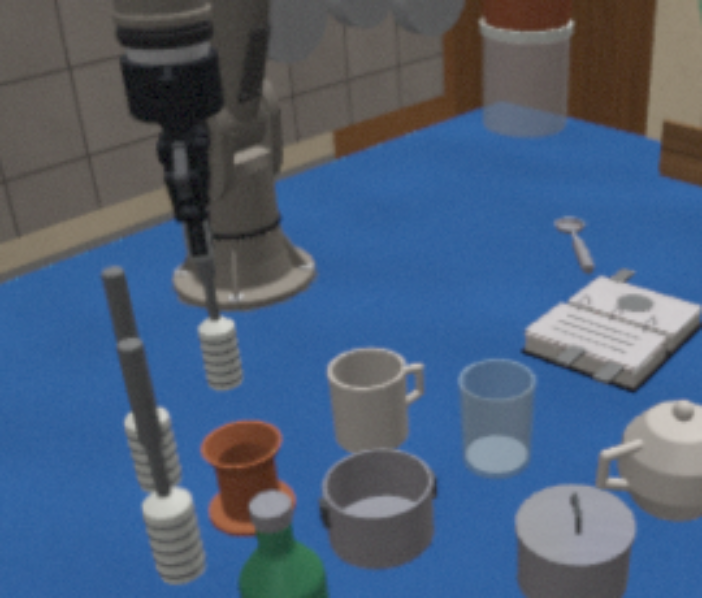

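The brush hangs vertical with its head at (221,352), and the vessels haven't moved. Now to the tumbler.

Call:
{"api": "servo_tool", "payload": {
  "rows": [
    {"travel": [15,25,0],"dr": [0,0,0],"hand": 0.05},
    {"travel": [32,52,0],"dr": [0,0,0],"hand": 0.05},
    {"travel": [52,82,0],"dr": [0,0,0],"hand": 0.05},
    {"travel": [72,114,0],"dr": [0,0,0],"hand": 0.05},
    {"travel": [92,146,0],"dr": [0,0,0],"hand": 0.05},
    {"travel": [112,178,0],"dr": [0,0,0],"hand": 0.05},
    {"travel": [130,206,0],"dr": [0,0,0],"hand": 0.05},
    {"travel": [140,222,0],"dr": [0,0,0],"hand": 0.05},
    {"travel": [145,230,0],"dr": [0,0,0],"hand": 0.05},
    {"travel": [145,230,0],"dr": [0,0,0],"hand": 0.05},
    {"travel": [145,230,0],"dr": [0,0,0],"hand": 0.05}
  ]
}}

```text
time_s: 15.05
ee_pos: [0.5708, -0.1021, 0.463]
tool_rot: [179.8, 0.1, 52.5]
force: [-0.3, -0.4, 0.0]
width: 0.0144
```

```bash
python3 - <<'E'
from ves import *
st()
S=eyes.get_image("scene");T=eyes.get_image("top")
cv2.imwrite("pics/s12.png",cv2.resize(S["image"][60:290,120:360],None,fx=2.6,fy=2.6))
vessels(T,S,G)
rows([((.5724,-.1025,.168),R.from_euler("xyz",[180,0,52.4],degrees=True))])
E
```

```text
t 15.05 grasp [ 0.5711 -0.1027  0.308 ] rot [179.8   0.1  52.5] F [-0.3 -0.4  0. ] w 0.0144 q [-27.  26.  54.  77. -21.  87. -12.]
tumbler scene [ 0.573  -0.1019  0.0385] 259
mug top [ 0.4311 -0.1584  0.0408] 153
mug scene [ 0.4323 -0.1577  0.0408] 243
tin top [ 0.5594 -0.2697  0.0509] 154
tin scene [ 0.5611 -0.2687  0.0511] 319
[2, 1, -141] [0.2, 0.2, 0.1]
```

View pics/s12.png

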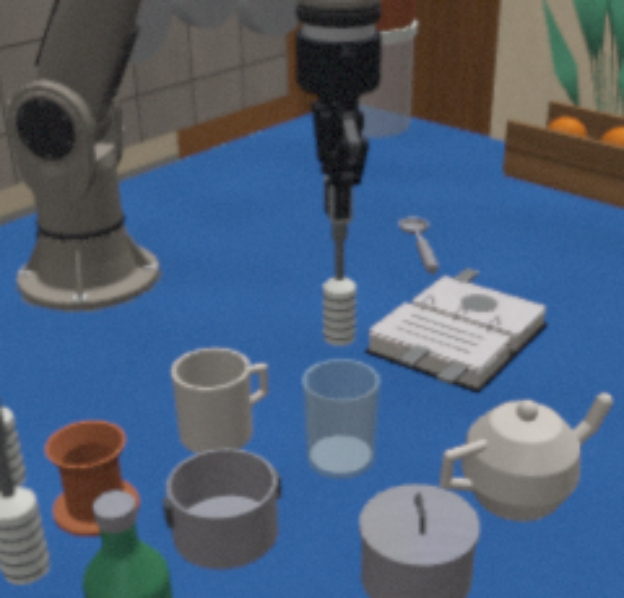

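The brush is centred over the tumbler, with the head at (340,310). Push down, hold, draw up 65 mm, push down again.

Call:
{"api": "servo_tool", "payload": {
  "rows": [
    {"travel": [2,1,-15],"dr": [0.2,0.2,0],"hand": 0.05},
    {"travel": [2,1,-35],"dr": [0.2,0.2,0],"hand": 0.05},
    {"travel": [2,1,-55],"dr": [0.2,0.2,0],"hand": 0.05},
    {"travel": [2,1,-75],"dr": [0.2,0.2,0],"hand": 0.05},
    {"travel": [2,1,-95],"dr": [0.2,0.2,0],"hand": 0.05},
    {"travel": [2,1,-115],"dr": [0.2,0.2,0],"hand": 0.05},
    {"travel": [2,1,-132],"dr": [0.2,0.2,0],"hand": 0.05},
    {"travel": [2,1,-143],"dr": [0.2,0.2,0],"hand": 0.05},
    {"travel": [2,1,-143],"dr": [0.2,0.2,0],"hand": 0.05},
    {"travel": [2,1,-143],"dr": [0.2,0.2,0],"hand": 0.05},
    {"travel": [2,1,-143],"dr": [0.2,0.2,0],"hand": 0.05},
    {"travel": [2,1,-143],"dr": [0.2,0.2,0],"hand": 0.05}
  ]
}}

```text
time_s: 16.15
ee_pos: [0.5725, -0.1036, 0.3225]
tool_rot: [179.8, -0.1, 52.3]
force: [-0.2, -0.2, -0.3]
width: 0.0144
```

```bash
python3 - <<'E'
from ves import *
st()
S=eyes.get_image("scene");T=eyes.get_image("top")
cv2.imwrite("pics/s13.png",cv2.resize(S["image"][130:290,170:330],None,fx=3.6,fy=3.6))
vessels(T,S,G)
E
```

```text
t 16.15 grasp [ 0.5729 -0.1037  0.1675] rot [179.8  -0.1  52.3] F [-0.2 -0.2 -0.3] w 0.0144 q [-26.  32.  51.  90. -26.  70.  -8.]
tumbler scene [ 0.5728 -0.1015  0.0383] 255
mug top [ 0.4311 -0.1584  0.0408] 151
mug scene [ 0.4324 -0.1576  0.0408] 246
tin top [ 0.5594 -0.2697  0.0507] 167
tin scene [ 0.5608 -0.2687  0.0511] 320
```

View pics/s13.png

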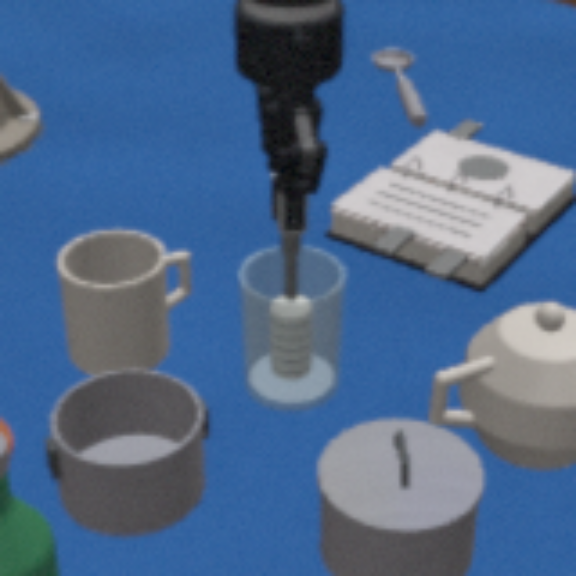

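The brush is in the tumbler with its head bottom on the floor disc at (290,378). I'll push 5 mm lower to be sure, then draw up and go down again.

Call:
{"api": "servo_tool", "payload": {
  "rows": [
    {"travel": [0,1,-5],"dr": [0,0,0],"hand": 0.05},
    {"travel": [0,1,-5],"dr": [0,0,0],"hand": 0.05},
    {"travel": [0,1,-5],"dr": [0,0,0],"hand": 0.05},
    {"travel": [0,1,15],"dr": [0,0,0],"hand": 0.05},
    {"travel": [0,1,40],"dr": [0,0,0],"hand": 0.05},
    {"travel": [0,1,60],"dr": [0,0,0],"hand": 0.05},
    {"travel": [0,1,65],"dr": [0,0,0],"hand": 0.05},
    {"travel": [0,1,65],"dr": [0,0,0],"hand": 0.05},
    {"travel": [0,1,65],"dr": [0,0,0],"hand": 0.05}
  ]
}}

```text
time_s: 17.0
ee_pos: [0.5722, -0.102, 0.3863]
tool_rot: [179.9, -0.0, 52.3]
force: [-0.5, -0.3, -0.6]
width: 0.0145
```

Call:
{"api": "servo_tool", "payload": {
  "rows": [
    {"travel": [0,0,-15],"dr": [0,0,0],"hand": 0.05},
    {"travel": [0,0,-35],"dr": [0,0,0],"hand": 0.05},
    {"travel": [0,0,-55],"dr": [0,0,0],"hand": 0.05},
    {"travel": [0,0,-68],"dr": [0,0,0],"hand": 0.05},
    {"travel": [0,0,-70],"dr": [0,0,0],"hand": 0.05},
    {"travel": [0,0,-70],"dr": [0,0,0],"hand": 0.05},
    {"travel": [0,0,-70],"dr": [0,0,0],"hand": 0.05},
    {"travel": [0,0,-70],"dr": [0,0,0],"hand": 0.05}
  ]
}}

```text
time_s: 17.67
ee_pos: [0.5724, -0.1021, 0.3167]
tool_rot: [179.9, -0.0, 52.3]
force: [0.6, 0.3, -1.0]
width: 0.0142
```

```bash
python3 - <<'E'
from ves import *
st()
S=eyes.get_image("scene");T=eyes.get_image("top")
cv2.imwrite("pics/s14.png",cv2.resize(S["image"][130:290,170:330],None,fx=3.6,fy=3.6))
vessels(T,S,G)
E
```

```text
t 17.67 grasp [ 0.5727 -0.1022  0.1617] rot [179.9  -0.   52.3] F [ 0.6  0.3 -1. ] w 0.0142 q [-26.  32.  51.  91. -26.  70.  -8.]
tumbler scene [ 0.5727 -0.102   0.0383] 252
mug top [ 0.4311 -0.1584  0.0408] 152
mug scene [ 0.4322 -0.1578  0.0409] 249
tin top [ 0.5593 -0.2698  0.0508] 163
tin scene [ 0.5609 -0.2686  0.051 ] 310
```

View pics/s14.png

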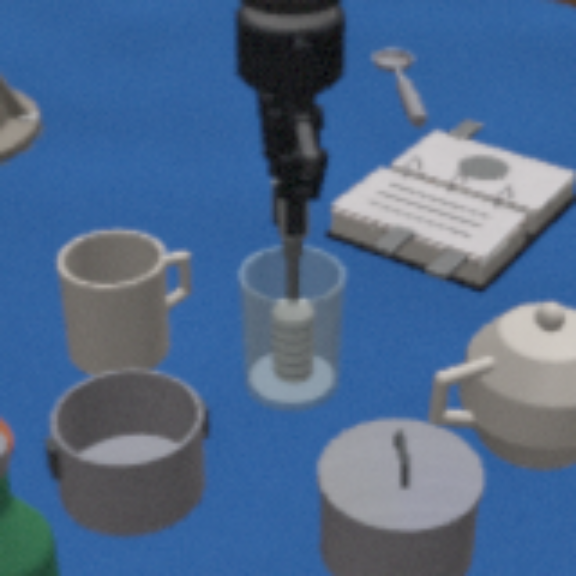

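The tumbler is done: the brush is down again and the vessel is upright and hasn't moved. Lift and go to the mug.

Call:
{"api": "servo_tool", "payload": {
  "rows": [
    {"travel": [0,0,20],"dr": [0,0,0],"hand": 0.05},
    {"travel": [0,0,45],"dr": [0,0,0],"hand": 0.05},
    {"travel": [0,0,75],"dr": [0,0,0],"hand": 0.05},
    {"travel": [0,0,105],"dr": [0,0,0],"hand": 0.05},
    {"travel": [0,0,130],"dr": [0,0,0],"hand": 0.05},
    {"travel": [-20,-8,140],"dr": [0,0,0],"hand": 0.05},
    {"travel": [-50,-20,140],"dr": [0,0,0],"hand": 0.05},
    {"travel": [-80,-32,140],"dr": [0,0,0],"hand": 0.05},
    {"travel": [-110,-44,140],"dr": [0,0,0],"hand": 0.05},
    {"travel": [-133,-53,140],"dr": [0,0,0],"hand": 0.05},
    {"travel": [-141,-56,140],"dr": [0,0,0],"hand": 0.05},
    {"travel": [-141,-56,140],"dr": [0,0,0],"hand": 0.05}
  ]
}}

```text
time_s: 18.77
ee_pos: [0.4293, -0.1602, 0.4578]
tool_rot: [179.9, -0.3, 52.1]
force: [-0.6, -0.5, -0.7]
width: 0.0147
```

```bash
python3 - <<'E'
from ves import *
st()
S=eyes.get_image("scene");T=eyes.get_image("top")
cv2.imwrite("pics/s15.png",cv2.resize(S["image"][100:290,140:330],None,fx=3.1,fy=3.1))
vessels(T,S,G)
rows([((.4318,-.158,.162),R.from_euler("xyz",[180,0,52.4],degrees=True))])
E
```

```text
t 18.77 grasp [ 0.43   -0.1598  0.3028] rot [179.9  -0.3  52.1] F [-0.6 -0.5 -0.7] w 0.0147 q [-35.   8.  60.  96.  -7.  80. -12.]
tumbler top [ 0.5716 -0.1029  0.0386] 150
tumbler scene [ 0.573  -0.1021  0.0387] 258
mug top [ 0.4311 -0.1579  0.0405] 82
mug scene [ 0.4323 -0.1579  0.0409] 246
tin top [ 436.781   970.4214 1064.1563] 30
tin scene [ 0.5608 -0.2687  0.051 ] 312
[0, -1, -141] [-0.0, 0.3, -0.0]
```

View pics/s15.png

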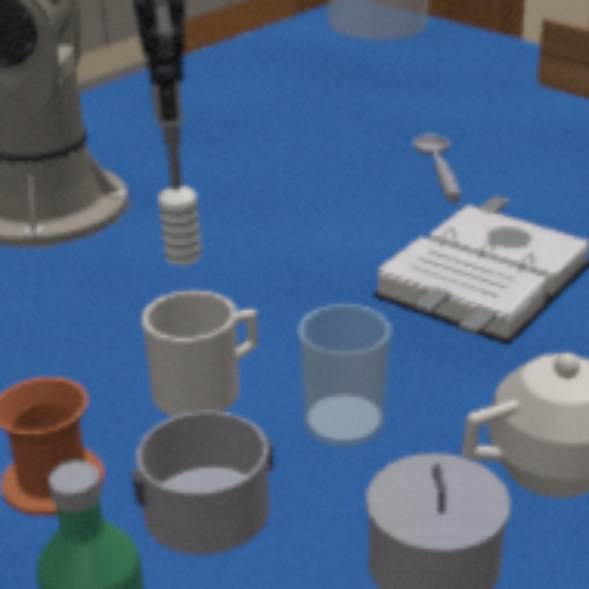

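The tumbler still stands, and the brush head at (180,225) is above the mug. Scrub the mug.

Call:
{"api": "servo_tool", "payload": {
  "rows": [
    {"travel": [1,0,-15],"dr": [0,0.3,0],"hand": 0.05},
    {"travel": [1,0,-35],"dr": [0,0.3,0],"hand": 0.05},
    {"travel": [1,0,-55],"dr": [0,0.3,0],"hand": 0.05},
    {"travel": [1,0,-75],"dr": [0,0.3,0],"hand": 0.05},
    {"travel": [1,0,-95],"dr": [0,0.3,0],"hand": 0.05},
    {"travel": [1,0,-115],"dr": [0,0.3,0],"hand": 0.05},
    {"travel": [1,0,-132],"dr": [0,0.3,0],"hand": 0.05},
    {"travel": [1,0,-141],"dr": [0,0.3,0],"hand": 0.05},
    {"travel": [1,0,-141],"dr": [0,0.3,0],"hand": 0.05},
    {"travel": [1,0,-141],"dr": [0,0.3,0],"hand": 0.05},
    {"travel": [1,0,-141],"dr": [0,0.3,0],"hand": 0.05},
    {"travel": [1,0,-141],"dr": [0,0.3,0],"hand": 0.05}
  ]
}}

```text
time_s: 19.87
ee_pos: [0.434, -0.1577, 0.3177]
tool_rot: [179.9, -0.1, 52.4]
force: [0.4, 0.6, -0.1]
width: 0.0143
```

```bash
python3 - <<'E'
from ves import *
st()
S=eyes.get_image("scene");T=eyes.get_image("top")
cv2.imwrite("pics/s16.png",cv2.resize(S["image"][130:290,140:300],None,fx=3.6,fy=3.6))
vessels(T,S,G)
E
```

```text
t 19.87 grasp [ 0.4343 -0.1577  0.1627] rot [179.9  -0.1  52.4] F [ 0.4  0.6 -0.1] w 0.0143 q [-29.  17.  57. 109. -16.  62.  -3.]
tumbler top [ 0.5716 -0.1029  0.0386] 150
tumbler scene [ 0.5729 -0.1021  0.0387] 257
mug top [140.7319 262.5084 297.752 ] 38
mug scene [ 0.4319 -0.1576  0.0405] 253
tin top [ 0.5588 -0.2684  0.0517] 66
tin scene [ 0.5608 -0.2687  0.0511] 312
```

View pics/s16.png

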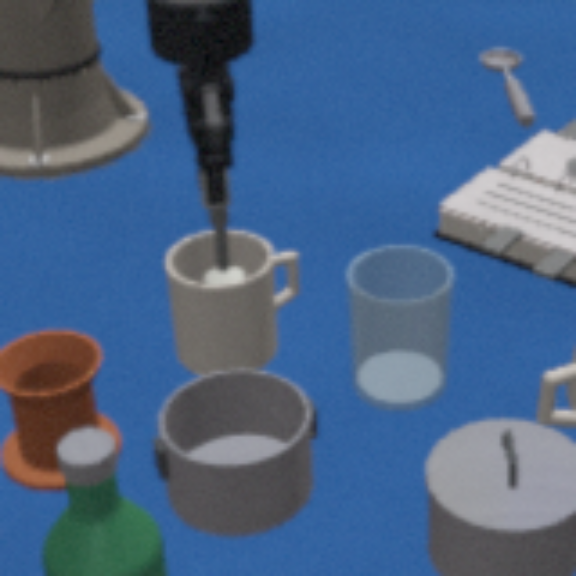

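The brush is at the bottom of the mug, with its white head top at (222,275). Draw up and push down again.

Call:
{"api": "servo_tool", "payload": {
  "rows": [
    {"travel": [-2,0,-1],"dr": [0,0,0],"hand": 0.05},
    {"travel": [-2,0,20],"dr": [0,0,0],"hand": 0.05},
    {"travel": [-2,0,45],"dr": [0,0,0],"hand": 0.05},
    {"travel": [-2,0,58],"dr": [0,0,0],"hand": 0.05},
    {"travel": [-2,0,60],"dr": [0,0,0],"hand": 0.05},
    {"travel": [-2,0,60],"dr": [0,0,0],"hand": 0.05},
    {"travel": [-2,0,60],"dr": [0,0,0],"hand": 0.05}
  ]
}}

```text
time_s: 20.55
ee_pos: [0.4313, -0.1574, 0.3768]
tool_rot: [180.0, -0.1, 52.4]
force: [0.0, -1.0, -1.1]
width: 0.0144
```

Call:
{"api": "servo_tool", "payload": {
  "rows": [
    {"travel": [0,0,-15],"dr": [0,0,0],"hand": 0.05},
    {"travel": [0,0,-35],"dr": [0,0,0],"hand": 0.05},
    {"travel": [0,0,-52],"dr": [0,0,0],"hand": 0.05},
    {"travel": [0,0,-60],"dr": [0,0,0],"hand": 0.05},
    {"travel": [0,0,-60],"dr": [0,0,0],"hand": 0.05},
    {"travel": [0,0,-60],"dr": [0,0,0],"hand": 0.05},
    {"travel": [0,0,-60],"dr": [0,0,0],"hand": 0.05},
    {"travel": [0,0,-60],"dr": [0,0,0],"hand": 0.05}
  ]
}}

```text
time_s: 21.22
ee_pos: [0.4317, -0.1577, 0.3177]
tool_rot: [179.9, -0.2, 52.4]
force: [0.4, 0.2, -0.2]
width: 0.0143
```

```bash
python3 - <<'E'
from ves import *
st()
S=eyes.get_image("scene");T=eyes.get_image("top")
vessels(T,S,G)
E
```

```text
t 21.22 grasp [ 0.4321 -0.1575  0.1627] rot [179.9  -0.2  52.4] F [ 0.4  0.2 -0.2] w 0.0143 q [-29.  17.  57. 109. -16.  62.  -3.]
tumbler top [ 0.5715 -0.1029  0.0385] 154
tumbler scene [ 0.5729 -0.1021  0.0386] 257
mug top [248.8713 519.2056 575.691 ] 38
mug scene [ 0.4322 -0.1577  0.0405] 261
tin top [ 0.5599 -0.2696  0.0504] 75
tin scene [ 0.5608 -0.2688  0.051 ] 314
```

The mug is done too. Lift and go to the tin.

Call:
{"api": "servo_tool", "payload": {
  "rows": [
    {"travel": [0,0,20],"dr": [0,0,0],"hand": 0.05},
    {"travel": [0,0,45],"dr": [0,0,0],"hand": 0.05},
    {"travel": [0,0,75],"dr": [0,0,0],"hand": 0.05},
    {"travel": [0,0,105],"dr": [0,0,0],"hand": 0.05},
    {"travel": [8,-8,125],"dr": [0,0,0],"hand": 0.05},
    {"travel": [30,-27,130],"dr": [0,0,0],"hand": 0.05},
    {"travel": [55,-49,130],"dr": [0,0,0],"hand": 0.05},
    {"travel": [80,-71,130],"dr": [0,0,0],"hand": 0.05},
    {"travel": [105,-92,130],"dr": [0,0,0],"hand": 0.05},
    {"travel": [123,-107,130],"dr": [0,0,0],"hand": 0.05},
    {"travel": [128,-112,130],"dr": [0,0,0],"hand": 0.05},
    {"travel": [128,-112,130],"dr": [0,0,0],"hand": 0.05}
  ]
}}

```text
time_s: 22.32
ee_pos: [0.5602, -0.2707, 0.447]
tool_rot: [179.9, -0.0, 52.4]
force: [0.4, 0.9, -0.2]
width: 0.0149
```

```bash
python3 - <<'E'
from ves import *
st()
S=eyes.get_image("scene");T=eyes.get_image("top")
cv2.imwrite("pics/s17.png",cv2.resize(S["image"][100:290,120:310],None,fx=3.1,fy=3.1))
vessels(T,S,G)
rows([((.5603,-.269,.163),R.from_euler("xyz",[180,0,52.4],degrees=True))])
E
```

```text
t 22.32 grasp [ 0.5604 -0.2708  0.292 ] rot [179.9  -0.   52.4] F [ 0.4  0.9 -0.2] w 0.0149 q [ -7.  33.  55.  71. -27.  89.   6.]
tumbler top [ 0.5716 -0.1029  0.0386] 155
tumbler scene [ 0.5729 -0.102   0.0387] 261
mug scene [ 0.4326 -0.1579  0.0409] 166
tin scene [ 0.5609 -0.2687  0.051 ] 313
[1, 0, -130] [-0.1, 0.1, -0.0]
```

View pics/s17.png

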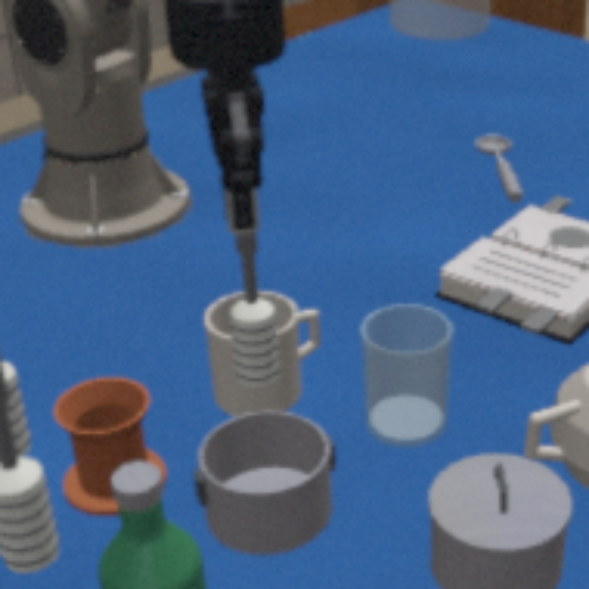

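The brush hangs over the tin, with its head at (255,340) in front of the mug in this view. Lower it.

Call:
{"api": "servo_tool", "payload": {
  "rows": [
    {"travel": [0,1,-15],"dr": [0,0,0],"hand": 0.05},
    {"travel": [0,1,-35],"dr": [0,0,0],"hand": 0.05},
    {"travel": [0,1,-55],"dr": [0,0,0],"hand": 0.05},
    {"travel": [0,1,-75],"dr": [0,0,0],"hand": 0.05},
    {"travel": [0,1,-95],"dr": [0,0,0],"hand": 0.05},
    {"travel": [0,1,-112],"dr": [0,0,0],"hand": 0.05},
    {"travel": [0,1,-126],"dr": [0,0,0],"hand": 0.05},
    {"travel": [0,1,-130],"dr": [0,0,0],"hand": 0.05},
    {"travel": [0,1,-130],"dr": [0,0,0],"hand": 0.05},
    {"travel": [0,1,-130],"dr": [0,0,0],"hand": 0.05},
    {"travel": [0,1,-130],"dr": [0,0,0],"hand": 0.05},
    {"travel": [0,1,-130],"dr": [0,0,0],"hand": 0.05}
  ]
}}

```text
time_s: 23.42
ee_pos: [0.5592, -0.2685, 0.3194]
tool_rot: [179.8, -0.2, 52.4]
force: [0.4, -0.1, -0.2]
width: 0.0145
```

```bash
python3 - <<'E'
from ves import *
st()
S=eyes.get_image("scene");T=eyes.get_image("top")
cv2.imwrite("pics/s18.png",cv2.resize(S["image"][130:290,120:300],None,fx=3.4,fy=3.4))
vessels(T,S,G)
E
```

```text
t 23.42 grasp [ 0.5599 -0.2684  0.1644] rot [179.8  -0.2  52.4] F [ 0.4 -0.1 -0.2] w 0.0145 q [ -8.  37.  53.  84. -30.  74.  10.]
tumbler top [ 0.5717 -0.1029  0.0386] 149
tumbler scene [ 0.573  -0.1019  0.0388] 262
mug scene [ 0.4327 -0.158   0.0408] 140
tin scene [ 0.5602 -0.2681  0.0504] 352
```

View pics/s18.png

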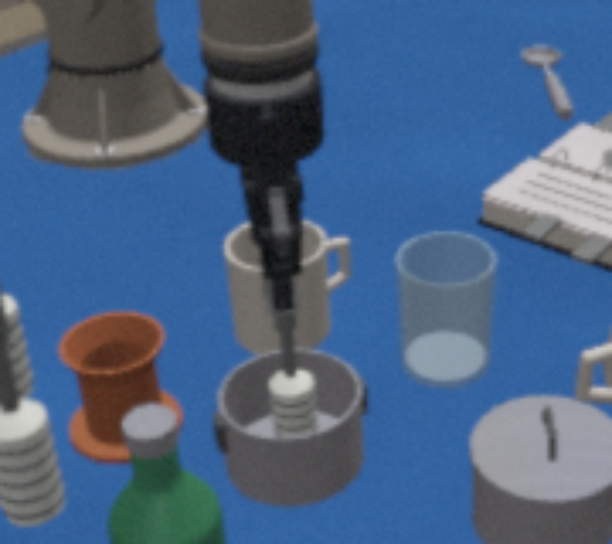

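The brush stands in the tin at (293,405). Draw up and push again.

Call:
{"api": "servo_tool", "payload": {
  "rows": [
    {"travel": [0,0,-3],"dr": [0,0,0],"hand": 0.05},
    {"travel": [0,0,-3],"dr": [0,0,0],"hand": 0.05},
    {"travel": [0,0,20],"dr": [0,0,0],"hand": 0.05},
    {"travel": [0,0,40],"dr": [0,0,0],"hand": 0.05},
    {"travel": [0,0,45],"dr": [0,0,0],"hand": 0.05},
    {"travel": [0,0,45],"dr": [0,0,0],"hand": 0.05},
    {"travel": [0,0,45],"dr": [0,0,0],"hand": 0.05}
  ]
}}

```text
time_s: 24.1
ee_pos: [0.559, -0.2685, 0.3633]
tool_rot: [179.9, -0.2, 52.4]
force: [-0.2, 0.1, -1.1]
width: 0.0145
```

Call:
{"api": "servo_tool", "payload": {
  "rows": [
    {"travel": [0,0,-15],"dr": [0,0,0],"hand": 0.05},
    {"travel": [0,0,-32],"dr": [0,0,0],"hand": 0.05},
    {"travel": [0,0,-44],"dr": [0,0,0],"hand": 0.05},
    {"travel": [0,0,-48],"dr": [0,0,0],"hand": 0.05},
    {"travel": [0,0,-48],"dr": [0,0,0],"hand": 0.05},
    {"travel": [0,0,-48],"dr": [0,0,0],"hand": 0.05},
    {"travel": [0,0,-48],"dr": [0,0,0],"hand": 0.05},
    {"travel": [0,0,-48],"dr": [0,0,0],"hand": 0.05}
  ]
}}

```text
time_s: 24.77
ee_pos: [0.5591, -0.2688, 0.3158]
tool_rot: [179.8, -0.2, 52.4]
force: [0.3, 0.4, -0.6]
width: 0.0144
```

```bash
python3 - <<'E'
from ves import *
st()
S=eyes.get_image("scene");T=eyes.get_image("top")
cv2.imwrite("pics/s19.png",cv2.resize(S["image"][130:290,120:300],None,fx=3.4,fy=3.4))
vessels(T,S,G)
rows([((.431,-.3285,.31),R.from_euler("xyz",[180,0,52.4],degrees=True))])
E
```

```text
t 24.77 grasp [ 0.5598 -0.2686  0.1608] rot [179.8  -0.2  52.4] F [ 0.3  0.4 -0.6] w 0.0144 q [ -8.  38.  53.  84. -31.  73.  10.]
tumbler top [ 0.5716 -0.1029  0.0386] 157
tumbler scene [ 0.5729 -0.1023  0.0386] 256
mug scene [ 0.4329 -0.1581  0.0408] 137
tin scene [ 0.5607 -0.2682  0.0502] 366
[-128, -60, 149] [-0.1, 0.2, -0.0]
```

View pics/s19.png

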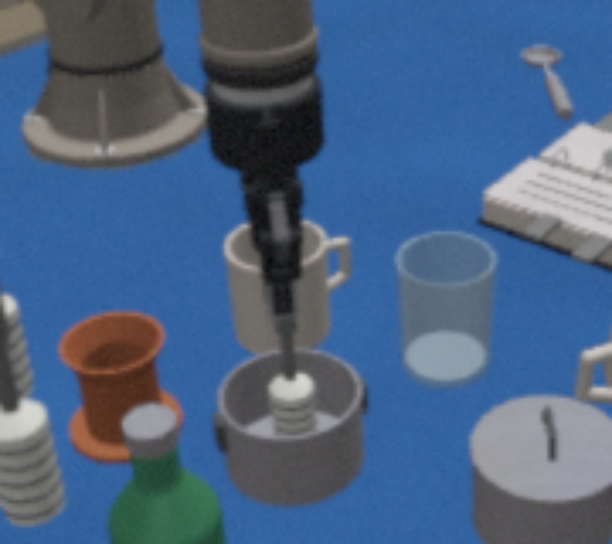

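The tin is done. Lift and carry the brush back above the holder.

Call:
{"api": "servo_tool", "payload": {
  "rows": [
    {"travel": [0,0,25],"dr": [0,0,0],"hand": 0.05},
    {"travel": [0,0,55],"dr": [0,0,0],"hand": 0.05},
    {"travel": [0,0,85],"dr": [0,0,0],"hand": 0.05},
    {"travel": [0,0,115],"dr": [0,0,0],"hand": 0.05},
    {"travel": [-10,-5,140],"dr": [0,0,0],"hand": 0.05},
    {"travel": [-30,-15,149],"dr": [0,0,0],"hand": 0.05},
    {"travel": [-55,-27,149],"dr": [0,0,0],"hand": 0.05},
    {"travel": [-80,-39,149],"dr": [0,0,0],"hand": 0.05},
    {"travel": [-105,-50,149],"dr": [0,0,0],"hand": 0.05},
    {"travel": [-122,-58,149],"dr": [0,0,0],"hand": 0.05},
    {"travel": [-128,-60,149],"dr": [0,0,0],"hand": 0.05},
    {"travel": [-128,-60,149],"dr": [0,0,0],"hand": 0.05}
  ]
}}

```text
time_s: 25.87
ee_pos: [0.4291, -0.3299, 0.4656]
tool_rot: [179.8, -0.3, 52.2]
force: [0.6, -0.1, -0.6]
width: 0.0146
```

```bash
python3 - <<'E'
from ves import *
st()
S=eyes.get_image("scene");T=eyes.get_image("top")
cv2.imwrite("pics/s20.png",cv2.resize(S["image"][100:290,70:300],None,fx=3.1,fy=3.1))
vessels(T,S,G)
for C in(cloud(S),cloud(T)):
    m=(np.hypot(C[...,0]-.431,C[...,1]+.328)<.06)&(C[...,2]>.078)&(C[...,2]<.092)
    if m.sum()>20: print("holder",circ(C[m]))
    m=(np.hypot(C[...,0]-.431,C[...,1]+.328)<.06)&(C[...,2]>.16)&(C[...,2]<.22);P=C[m];print("head",np.median(P,0),P[:,2].min())
rows([((.4312,-.3282,.163),R.from_euler("xyz",[180,0,52.4],degrees=True))])
E
```

```text
t 25.87 grasp [ 0.43   -0.3297  0.3106] rot [179.8  -0.3  52.2] F [ 0.6 -0.1 -0.6] w 0.0146 q [ -6.  22.  60.  83. -20.  86.  15.]
tumbler top [ 0.5715 -0.1029  0.0386] 155
tumbler scene [ 0.573  -0.1022  0.0387] 259
mug top [ 0.4311 -0.1584  0.0408] 154
mug scene [ 0.4325 -0.1577  0.0408] 247
tin top [ 0.5593 -0.2696  0.0508] 162
tin scene [ 0.5608 -0.2687  0.0511] 313
holder (array([ 0.4324, -0.3284,  0.036 ]), 231)
head [ 0.4434 -0.3347  0.1923] 0.16016971225153817
holder (array([ 0.4298, -0.3278,  0.0355]), 149)
head [ 0.4263 -0.3157  0.2004] 0.16046135493708516
[-1, 0, -147] [-0.1, 0.3, -0.1]
```

View pics/s20.png

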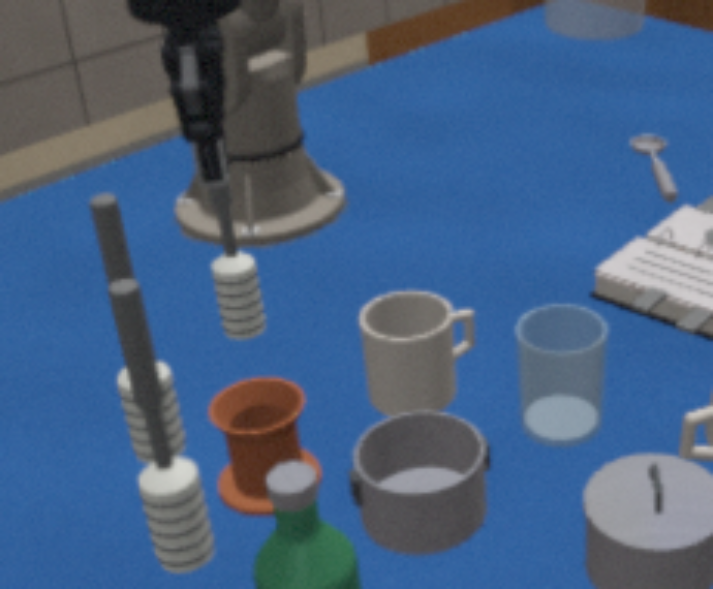

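All vessels are unmoved and upright, and the brush hangs above the pot at (238,295). Lower it.

Call:
{"api": "servo_tool", "payload": {
  "rows": [
    {"travel": [0,1,-15],"dr": [0,0.3,0],"hand": 0.05},
    {"travel": [0,1,-35],"dr": [0,0.3,0],"hand": 0.05},
    {"travel": [0,1,-55],"dr": [0,0.3,0],"hand": 0.05},
    {"travel": [0,1,-75],"dr": [0,0.3,0],"hand": 0.05},
    {"travel": [0,1,-90],"dr": [0,0.3,0],"hand": 0.05},
    {"travel": [0,1,-105],"dr": [0,0.3,0],"hand": 0.05},
    {"travel": [0,1,-120],"dr": [0,0.3,0],"hand": 0.05},
    {"travel": [0,1,-135],"dr": [0,0.3,0],"hand": 0.05},
    {"travel": [0,1,-145],"dr": [0,0.3,0],"hand": 0.05},
    {"travel": [0,1,-147],"dr": [0,0.3,0],"hand": 0.05},
    {"travel": [0,1,-147],"dr": [0,0.3,0],"hand": 0.05},
    {"travel": [0,1,-147],"dr": [0,0.3,0],"hand": 0.05}
  ]
}}

```text
time_s: 26.97
ee_pos: [0.4332, -0.3267, 0.3183]
tool_rot: [180.0, -0.1, 52.6]
force: [-0.3, 0.1, 0.1]
width: 0.0146
```

```bash
python3 - <<'E'
from ves import *
st()
S=eyes.get_image("scene")
cv2.imwrite("pics/s21.png",cv2.resize(S["image"][120:270,90:240],None,fx=4,fy=4))
E
```

```text
t 26.97 grasp [ 0.4334 -0.3266  0.1633] rot [180.   -0.1  52.6] F [-0.3  0.1  0.1] w 0.0146 q [ -4.  29.  56.  97. -25.  68.  20.]
```

View pics/s21.png

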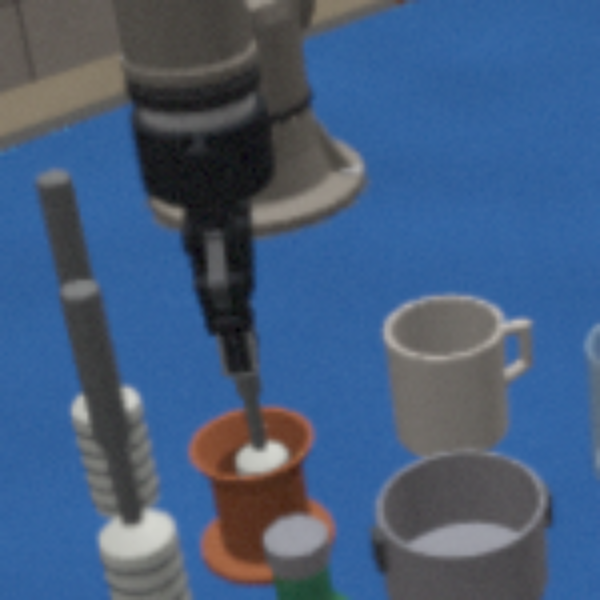

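The brush head sits in the pot at (262,458). Lower the last 3 mm, open, and rise straight up.

Call:
{"api": "servo_tool", "payload": {
  "rows": [
    {"travel": [-1,-1,-3],"dr": [0,0,0],"hand": 0.05},
    {"travel": [-1,-1,-3],"dr": [0,0,0],"hand": 0.05},
    {"travel": [-1,-1,-3],"dr": [0,0,0],"hand": 0.2},
    {"travel": [-1,-1,-3],"dr": [0,0,0],"hand": 0.4},
    {"travel": [-1,-1,-3],"dr": [0,0,0],"hand": 0.5},
    {"travel": [-1,-1,-3],"dr": [0,0,0],"hand": 0.5},
    {"travel": [-1,-1,10],"dr": [0,0,0],"hand": 0.5},
    {"travel": [-1,-1,30],"dr": [0,0,0],"hand": 0.5},
    {"travel": [-1,-1,55],"dr": [0,0,0],"hand": 0.5},
    {"travel": [-1,-1,85],"dr": [0,0,0],"hand": 0.5},
    {"travel": [-1,-1,120],"dr": [0,0,0],"hand": 0.5},
    {"travel": [-1,-1,150],"dr": [0,0,0],"hand": 0.45}
  ]
}}

```text
time_s: 28.02
ee_pos: [0.4318, -0.3281, 0.4708]
tool_rot: [179.9, -0.1, 52.5]
force: [0.7, -1.1, 0.5]
width: 0.0384
```

```bash
python3 - <<'E'
from ves import *
st()
S=eyes.get_image("scene");T=eyes.get_image("top")
cv2.imwrite("pics/s22.png",cv2.resize(S["image"][100:290,70:340],None,fx=2.9,fy=2.9))
for C in(cloud(S),cloud(T)):
    m=(np.hypot(C[...,0]-.431,C[...,1]+.328)<.04)&(C[...,2]>.12)&(C[...,2]<.21);P=C[m];print(np.median(P,0),P[:,2].max())
Rt=tool(12,94.4)
g=leafpt(0,.128,0,0.02);print(g)
rows([(g+[0,0,.1],Rt),(g+[0,0,.003],Rt)])
E
```

```text
t 28.02 grasp [ 0.4322 -0.328   0.3158] rot [179.9  -0.1  52.5] F [ 0.7 -1.1  0.5] w 0.0384 q [ -6.  22.  60.  82. -19.  86.  15.]
[ 0.4379 -0.3288  0.1617] 0.19627993441594177
[ 0.4294 -0.3219  0.1777] 0.19504363315994777
[0.5402 0.0693 0.0366]
[110, 367, -186] [11.9, -2.8, 41.8]
[110, 367, -283] [11.9, -2.8, 41.8]
```

View pics/s22.png

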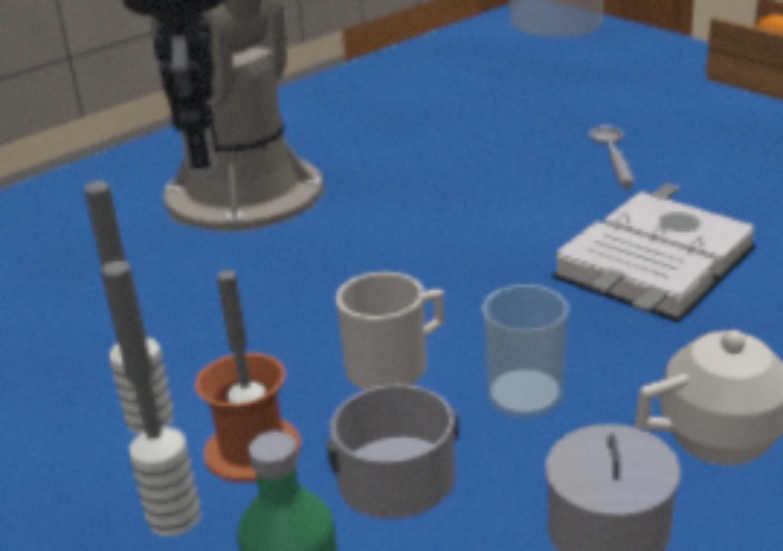

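The brush is upright in the pot, its top at z≈195 mm. Now the middle leaf.

Call:
{"api": "servo_tool", "payload": {
  "rows": [
    {"travel": [9,31,0],"dr": [1,-0.2,3.5],"hand": 0.45},
    {"travel": [18,61,0],"dr": [2,-0.5,7],"hand": 0.45},
    {"travel": [27,92,-5],"dr": [3,-0.7,10.5],"hand": 0.45},
    {"travel": [36,122,-10],"dr": [4,-0.9,14],"hand": 0.45},
    {"travel": [46,153,-20],"dr": [5,-1.2,17.5],"hand": 0.45},
    {"travel": [55,183,-30],"dr": [6,-1.4,21],"hand": 0.45},
    {"travel": [64,214,-45],"dr": [7,-1.6,24.5],"hand": 0.45},
    {"travel": [73,244,-60],"dr": [8,-1.9,28],"hand": 0.45},
    {"travel": [82,275,-80],"dr": [9,-2.1,31.5],"hand": 0.45},
    {"travel": [91,306,-100],"dr": [10,-2.3,35],"hand": 0.45},
    {"travel": [101,337,-125],"dr": [11,-2.6,38.5],"hand": 0.45},
    {"travel": [110,367,-150],"dr": [11.9,-2.8,41.8],"hand": 0.45}
  ]
}}

```text
time_s: 29.12
ee_pos: [0.5422, 0.039, 0.3229]
tool_rot: [180.0, -12.1, 94.6]
force: [0.0, 0.6, 0.5]
width: 0.0383
```

```bash
python3 - <<'E'
from plan import *
st()
Rt=tool(12,94.4)
g=leafpt(0,.128,0,0.02)
rows([(g+[0,0,.07],Rt),(g+[0,0,.003],Rt)])
E
```

```text
t 29.12 grasp [0.5397 0.0714 0.1713] rot [180.  -12.1  94.6] F [0.  0.6 0.5] w 0.0383 q [-31.  24.  40.  96. -29.  70.  23.]
[0, -2, -65] [-0.1, 0.0, -0.2]
[0, -2, -132] [-0.1, 0.0, -0.2]
```

Call:
{"api": "servo_tool", "payload": {
  "rows": [
    {"travel": [0,-2,-25],"dr": [0,0,0],"hand": 0.45},
    {"travel": [0,-2,-50],"dr": [0,0,0],"hand": 0.45},
    {"travel": [0,-2,-75],"dr": [0,0,0],"hand": 0.45},
    {"travel": [0,-2,-95],"dr": [0,0,0],"hand": 0.45},
    {"travel": [0,-2,-95],"dr": [0,0,0],"hand": 0.45},
    {"travel": [0,-2,-95],"dr": [0,0,0],"hand": 0.45}
  ]
}}

```text
time_s: 29.62
ee_pos: [0.5415, 0.0371, 0.2267]
tool_rot: [-179.8, -12.1, 94.5]
force: [0.4, -0.6, 0.1]
width: 0.0387
```

```bash
python3 - <<'E'
from plan import *
st()
Rt=tool(12,94.4)
g=leafpt(0,.128,0,0.02)
rows([(g+[0,0,.003],Rt)])
im=eyes.get_image("scene");cv2.imwrite("pics/s23.png",cv2.resize(im["image"][120:230,240:350],None,fx=5.4,fy=5.4))
E
```

```text
t 29.62 grasp [0.5385 0.0694 0.0752] rot [-179.8  -12.1   94.5] F [ 0.4 -0.6  0.1] w 0.0387 q [-29.  31.  37. 102. -35.  60.  29.]
[1, 0, -36] [-0.1, -0.2, -0.2]
```

View pics/s23.png

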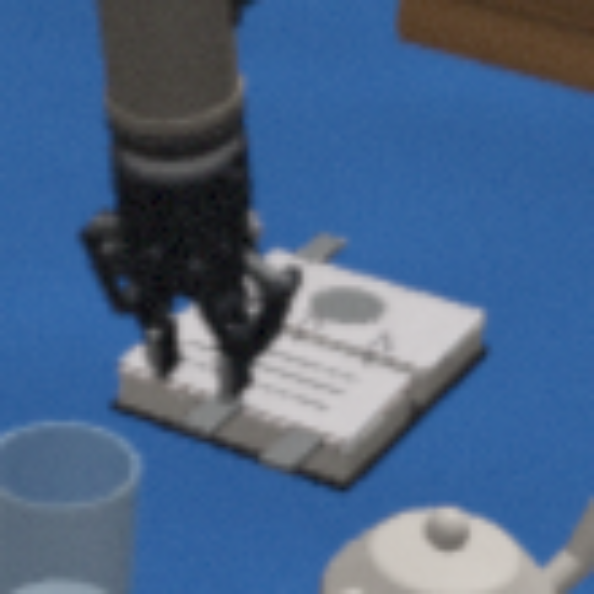

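The fingers straddle the middle tab at (212,415). Descend and close.

Call:
{"api": "servo_tool", "payload": {
  "rows": [
    {"travel": [1,0,-12],"dr": [0,0,0],"hand": 0.45},
    {"travel": [1,0,-24],"dr": [0,0,0],"hand": 0.45},
    {"travel": [1,0,-36],"dr": [0,0,0],"hand": 0.45},
    {"travel": [1,0,-36],"dr": [0,0,0],"hand": 0.45},
    {"travel": [1,0,-37],"dr": [0,0,0],"hand": 0.3},
    {"travel": [1,0,-37],"dr": [0,0,0],"hand": 0.15},
    {"travel": [1,0,-37],"dr": [0,0,0],"hand": 0.1},
    {"travel": [1,0,-37],"dr": [0,0,0],"hand": 0.1},
    {"travel": [1,0,-37],"dr": [0,0,0],"hand": 0.1},
    {"travel": [1,0,-37],"dr": [0,0,0],"hand": 0.1}
  ]
}}

```text
time_s: 30.5
ee_pos: [0.5442, 0.0369, 0.1919]
tool_rot: [179.8, -12.1, 94.6]
force: [3.7, 0.3, -0.9]
width: 0.018
```

```bash
cat > arc.py <<'E'
from plan import *
def arc(step,n):
    s=telemetry.observe()
    c=b2w(0,0,.034); a=np.radians(BW); ax=np.array([np.cos(a),np.sin(a),0])
    for k in range(1,n+1):
        Q=R.from_rotvec(-np.radians(step*k)*ax)
        d=c+Q.apply(s["ee_pos"]-c)-s["ee_pos"]; print((d*1000).round().astype(int).tolist(),np.degrees(Q.as_rotvec()).round(1).tolist())
E
python3 - <<'E'
from arc import *
st()
arc(4,12)
im=eyes.get_image("scene");cv2.imwrite("pics/s24.png",cv2.resize(im["image"][120:230,240:350],None,fx=5.4,fy=5.4))
E
```

```text
t 30.5 grasp [0.5422 0.0692 0.0403] rot [179.8 -12.1  94.6] F [ 3.7  0.3 -0.9] w 0.018 q [-27.  34.  35. 103. -38.  56.  32.]
[-1, 11, 11] [-4.0, -0.3, -0.0]
[-2, 23, 21] [-8.0, -0.6, -0.0]
[-3, 36, 30] [-12.0, -0.9, -0.0]
[-4, 50, 38] [-16.0, -1.2, -0.0]
[-5, 63, 45] [-19.9, -1.5, -0.0]
[-6, 78, 52] [-23.9, -1.8, -0.0]
[-7, 93, 57] [-27.9, -2.2, -0.0]
[-8, 108, 61] [-31.9, -2.5, -0.0]
[-10, 123, 64] [-35.9, -2.8, -0.0]
[-11, 139, 66] [-39.9, -3.1, -0.0]
[-12, 154, 67] [-43.9, -3.4, -0.0]
[-13, 170, 67] [-47.9, -3.7, -0.0]
```

View pics/s24.png

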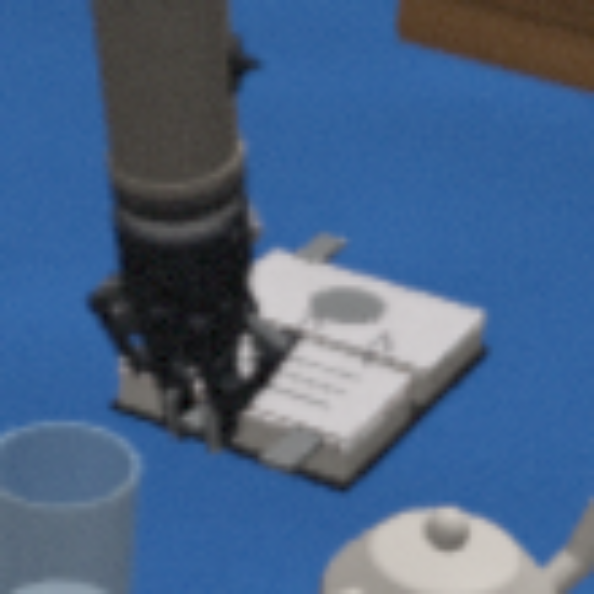

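The middle tab is gripped between the fingertips at (200,425), and the bottom tab at (290,450) is free. Start the arc.

Call:
{"api": "servo_tool", "payload": {
  "rows": [
    {"travel": [-1,11,11],"dr": [-4,-0.3,0],"hand": 0.1},
    {"travel": [-2,23,21],"dr": [-8,-0.6,0],"hand": 0.1},
    {"travel": [-3,36,30],"dr": [-12,-0.9,0],"hand": 0.1},
    {"travel": [-4,50,38],"dr": [-16,-1.2,0],"hand": 0.1},
    {"travel": [-5,63,45],"dr": [-20,-1.5,0],"hand": 0.1},
    {"travel": [-6,78,52],"dr": [-24,-1.8,0],"hand": 0.1},
    {"travel": [-7,93,57],"dr": [-28,-2.2,0],"hand": 0.1},
    {"travel": [-8,108,61],"dr": [-32,-2.5,0],"hand": 0.1},
    {"travel": [-10,123,64],"dr": [-36,-2.8,0],"hand": 0.1},
    {"travel": [-11,139,66],"dr": [-40,-3.1,0],"hand": 0.1},
    {"travel": [-12,154,67],"dr": [-44,-3.4,0],"hand": 0.1},
    {"travel": [-13,170,67],"dr": [-48,-3.7,0],"hand": 0.1}
  ]
}}

```text
time_s: 31.55
ee_pos: [0.531, 0.2071, 0.2598]
tool_rot: [179.9, 36.3, 94.6]
force: [2.1, -0.1, 0.7]
width: 0.0185
```

```bash
python3 - <<'E'
from arc import *
st()
arc(5,9)
im=eyes.get_image("scene");cv2.imwrite("pics/s25.png",cv2.resize(im["image"][100:230,220:370],None,fx=4.5,fy=4.5))
E
```

```text
t 31.55 grasp [0.5385 0.1156 0.1349] rot [179.9  36.3  94.6] F [ 2.1 -0.1  0.7] w 0.0185 q [-69.  46.  58.  91.  -2.  70. -12.]
[-2, 20, -2] [-5.0, -0.4, -0.0]
[-3, 39, -5] [-10.0, -0.8, -0.0]
[-4, 58, -10] [-15.0, -1.2, -0.0]
[-6, 76, -17] [-19.9, -1.5, -0.0]
[-7, 94, -25] [-24.9, -1.9, -0.0]
[-9, 111, -35] [-29.9, -2.3, -0.0]
[-10, 127, -47] [-34.9, -2.7, -0.0]
[-11, 142, -59] [-39.9, -3.1, -0.0]
[-12, 156, -73] [-44.9, -3.5, -0.0]
```

View pics/s25.png

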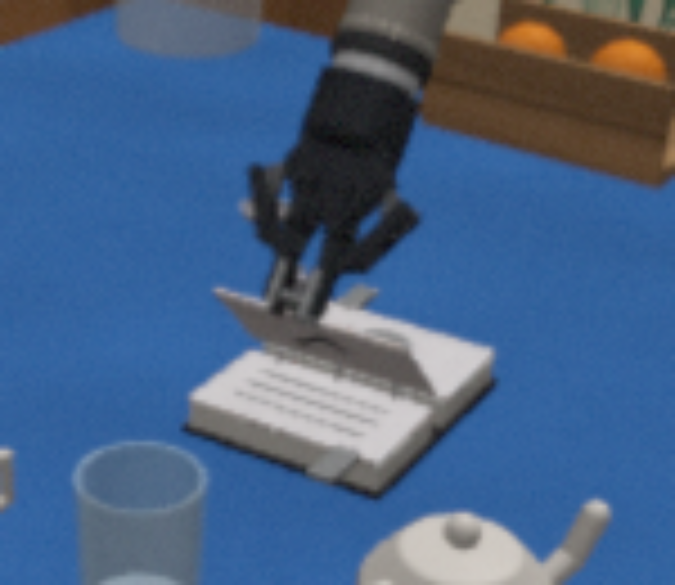

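Call:
{"api": "servo_tool", "payload": {
  "rows": [
    {"travel": [-2,20,-2],"dr": [-5,-0.4,0],"hand": 0.1},
    {"travel": [-3,39,-5],"dr": [-10,-0.8,0],"hand": 0.1},
    {"travel": [-4,58,-10],"dr": [-15,-1.2,0],"hand": 0.1},
    {"travel": [-6,76,-17],"dr": [-20,-1.5,0],"hand": 0.1},
    {"travel": [-7,94,-25],"dr": [-25,-1.9,0],"hand": 0.1},
    {"travel": [-7,94,-25],"dr": [-25,-1.9,0],"hand": 0.1}
  ]
}}

```text
time_s: 32.1
ee_pos: [0.5226, 0.3068, 0.2331]
tool_rot: [-178.8, 62.9, 96.2]
force: [-1.3, 0.8, 3.8]
width: 0.0181
```

```bash
python3 - <<'E'
from arc import *
st()
arc(5,5)
E
```

```text
t 32.1 grasp [0.5342 0.1693 0.1625] rot [-178.8   62.9   96.2] F [-1.3  0.8  3.8] w 0.0181 q [-75.  63.  60.  78.   7.  86. -20.]
[-1, 17, -10] [-5.0, -0.4, -0.0]
[-3, 33, -22] [-10.0, -0.8, -0.0]
[-4, 48, -35] [-15.0, -1.2, -0.0]
[-5, 61, -50] [-19.9, -1.5, -0.0]
[-6, 74, -65] [-24.9, -1.9, -0.0]
```

Call:
{"api": "servo_tool", "payload": {
  "rows": [
    {"travel": [-1,17,-10],"dr": [-5,-0.4,0],"hand": 0.1},
    {"travel": [-3,33,-22],"dr": [-10,-0.8,0],"hand": 0.1},
    {"travel": [-4,48,-35],"dr": [-15,-1.2,0],"hand": 0.1},
    {"travel": [-4,54,-41],"dr": [-17,-1.3,0],"hand": 0.1},
    {"travel": [-4,54,-41],"dr": [-17,-1.3,0],"hand": 0.1},
    {"travel": [-4,54,-41],"dr": [-17,-1.3,0],"hand": 0.1}
  ]
}}

```text
time_s: 32.6
ee_pos: [0.5183, 0.3611, 0.1926]
tool_rot: [-176.0, 80.2, 98.9]
force: [-1.1, 1.4, 4.0]
width: 0.0181
```

```bash
python3 - <<'E'
from arc import *
st()
im=eyes.get_image("scene");cv2.imwrite("pics/s26.png",cv2.resize(im["image"][100:230,220:370],None,fx=4.5,fy=4.5))
E
```

```text
t 32.6 grasp [0.531  0.2089 0.1662] rot [-176.    80.2   98.9] F [-1.1  1.4  4. ] w 0.0181 q [-76.  75.  61.  68.  13.  97. -21.]
```

View pics/s26.png

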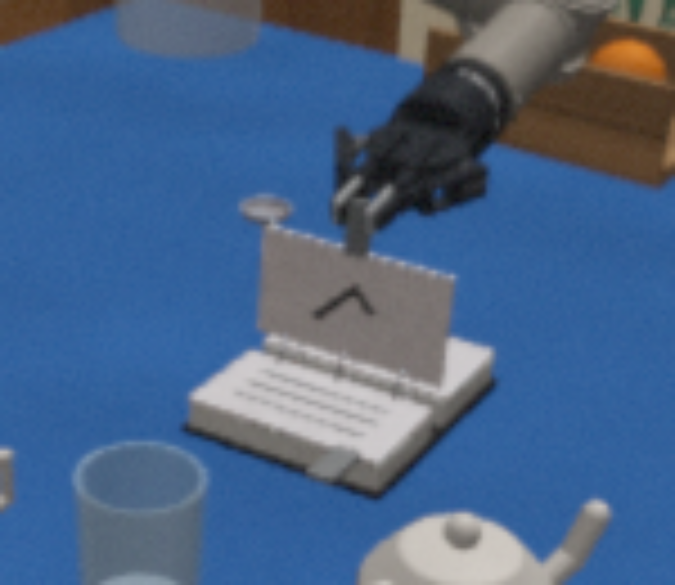

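The middle leaf is upright with the tick on its back, and the bottom leaf is still flat. Release and lift.

Call:
{"api": "servo_tool", "payload": {
  "rows": [
    {"travel": [0,0,0],"dr": [0,0,0],"hand": 0.3},
    {"travel": [0,0,0],"dr": [0,0,0],"hand": 0.4},
    {"travel": [0,0,0],"dr": [0,0,0],"hand": 0.4},
    {"travel": [0,0,20],"dr": [0,0,0],"hand": 0.4},
    {"travel": [0,0,45],"dr": [0,0,0],"hand": 0.4},
    {"travel": [0,0,75],"dr": [0,0,0],"hand": 0.4},
    {"travel": [0,0,105],"dr": [0,0,0],"hand": 0.4},
    {"travel": [0,0,135],"dr": [0,0,0],"hand": 0.2},
    {"travel": [0,0,135],"dr": [0,0,0],"hand": 0.0}
  ]
}}

```text
time_s: 33.4
ee_pos: [0.5191, 0.3596, 0.3374]
tool_rot: [-179.9, 80.1, 94.9]
force: [0.6, 0.8, 0.7]
width: 0.0111
```

```bash
python3 - <<'E'
from plan import *
st()
rows([(b2w(-.02,-.06,.25),tool(t,94.4)) for t in (-55,-35,-15,0)],off=.173)
E
```

```text
t 33.4 grasp [0.5319 0.2075 0.3107] rot [-179.9   80.1   94.9] F [0.6 0.8 0.7] w 0.0111 q [-77.  66.  66.  66.  20. 102. -13.]
[-15, -83, 12] [25.0, 2.0, -0.4]
[-12, -125, 54] [44.9, 3.6, -0.4]
[-8, -179, 80] [64.8, 5.2, -0.4]
[-4, -224, 86] [79.8, 6.4, -0.3]
```

Call:
{"api": "servo_tool", "payload": {
  "rows": [
    {"travel": [-5,-25,5],"dr": [7,0.6,0],"hand": 0},
    {"travel": [-10,-50,10],"dr": [14,1.1,0],"hand": 0},
    {"travel": [-15,-75,15],"dr": [21,1.7,-0.3],"hand": 0},
    {"travel": [-14,-95,25],"dr": [28,2.2,-0.4],"hand": 0},
    {"travel": [-13,-110,40],"dr": [35,2.8,-0.4],"hand": 0},
    {"travel": [-12,-122,52],"dr": [42,3.4,-0.4],"hand": 0},
    {"travel": [-11,-140,64],"dr": [49,3.9,-0.4],"hand": 0},
    {"travel": [-10,-158,72],"dr": [56,4.5,-0.4],"hand": 0},
    {"travel": [-8,-175,78],"dr": [63,5,-0.4],"hand": 0},
    {"travel": [-7,-195,82],"dr": [70,5.6,-0.3],"hand": 0},
    {"travel": [-5,-215,86],"dr": [77,6.2,-0.3],"hand": 0},
    {"travel": [-4,-224,86],"dr": [79.8,6.4,-0.3],"hand": 0}
  ]
}}

```text
time_s: 34.4
ee_pos: [0.515, 0.1285, 0.4267]
tool_rot: [179.7, -0.3, 94.0]
force: [0.6, -2.1, 0.4]
width: -0.0005
```

Call:
{"api": "servo_tool", "payload": {
  "rows": [
    {"travel": [0,0,-20],"dr": [0,0,0],"hand": 0},
    {"travel": [0,0,-40],"dr": [0,0,0],"hand": 0},
    {"travel": [0,0,-60],"dr": [0,0,0],"hand": 0},
    {"travel": [0,0,-60],"dr": [0,0,0],"hand": 0}
  ]
}}

```text
time_s: 34.73
ee_pos: [0.5128, 0.1271, 0.364]
tool_rot: [-179.9, -0.3, 93.9]
force: [-0.7, -0.1, -0.2]
width: 0.0003
```

```bash
python3 - <<'E'
from plan import *
st()
rows([(b2w(-.02,-.06,.11),tool(0,94.4))],off=.173)
im=eyes.get_image("scene");cv2.imwrite("pics/s27.png",cv2.resize(im["image"][100:230,220:370],None,fx=4.5,fy=4.5))
E
```

```text
t 34.73 grasp [0.5125 0.1279 0.209 ] rot [-179.9   -0.3   93.9] F [-0.7 -0.1 -0.2] w 0.0003 q [-57.  24.  57.  95. -21.  72.   8.]
[2, 8, -81] [-0.3, -0.1, 0.5]
```

View pics/s27.png

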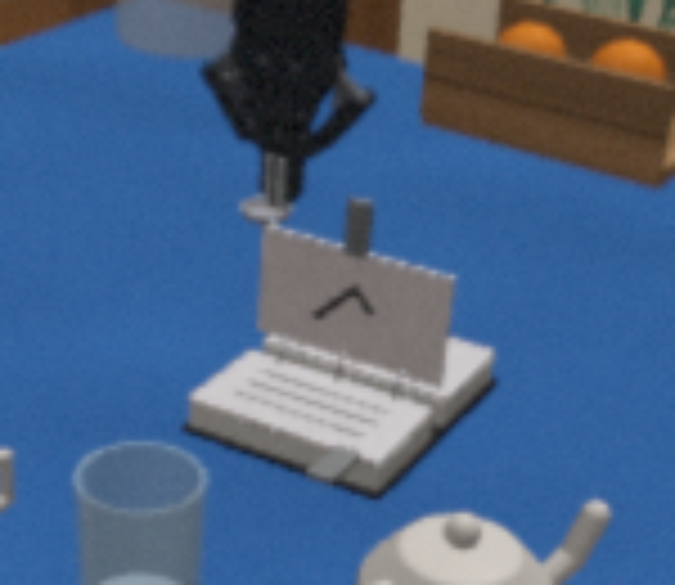

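The middle leaf stays up at (360,300), and the closed fingers wait on the near side. Lower and push over.

Call:
{"api": "servo_tool", "payload": {
  "rows": [
    {"travel": [-6,4,-20],"dr": [0,0,0.5],"hand": 0},
    {"travel": [-13,7,-45],"dr": [0,0,0.5],"hand": 0},
    {"travel": [-13,7,-70],"dr": [0,0,0.5],"hand": 0},
    {"travel": [-13,7,-81],"dr": [0,0,0.5],"hand": 0},
    {"travel": [-13,7,-81],"dr": [0,0,0.5],"hand": 0}
  ]
}}

```text
time_s: 35.2
ee_pos: [0.4999, 0.1345, 0.2837]
tool_rot: [-179.9, -0.3, 94.4]
force: [-0.2, 0.1, -1.0]
width: 0.0001
```

```bash
python3 - <<'E'
from plan import *
st()
Rt=tool(0,94.4)
L=[]
for th in range(90,181,10):
    k=(th-90)/90
    L.append((leafpt(-.035,.085,-.016+k*.015,np.radians(th)),Rt))
rows(L,off=.173)
E
```

```text
t 35.2 grasp [0.4995 0.1351 0.1287] rot [-179.9   -0.3   94.4] F [-0.2  0.1 -1. ] w 0.0001 q [-57.  27.  54. 103. -25.  62.  10.]
[-3, 44, 8] [-0.3, -0.2, -0.0]
[-5, 60, 10] [-0.3, -0.2, -0.0]
[-6, 77, 8] [-0.3, -0.2, -0.0]
[-7, 93, 2] [-0.3, -0.2, -0.0]
[-8, 107, -6] [-0.3, -0.2, -0.0]
[-9, 120, -16] [-0.3, -0.2, -0.0]
[-10, 130, -29] [-0.3, -0.2, -0.0]
[-11, 138, -44] [-0.3, -0.2, -0.0]
[-11, 143, -59] [-0.3, -0.2, -0.0]
[-11, 144, -76] [-0.3, -0.2, -0.0]
```

Call:
{"api": "servo_tool", "payload": {
  "rows": [
    {"travel": [-2,25,5],"dr": [0,0,0],"hand": 0},
    {"travel": [-3,44,8],"dr": [0,0,0],"hand": 0},
    {"travel": [-5,60,10],"dr": [0,0,0],"hand": 0},
    {"travel": [-6,77,8],"dr": [0,0,0],"hand": 0},
    {"travel": [-7,93,2],"dr": [0,0,0],"hand": 0},
    {"travel": [-8,107,-6],"dr": [0,0,0],"hand": 0},
    {"travel": [-9,120,-16],"dr": [0,0,0],"hand": 0},
    {"travel": [-10,130,-29],"dr": [0,0,0],"hand": 0},
    {"travel": [-11,138,-44],"dr": [0,0,0],"hand": 0},
    {"travel": [-11,143,-59],"dr": [0,0,0],"hand": 0},
    {"travel": [-11,144,-73],"dr": [0,0,0],"hand": 0},
    {"travel": [-11,144,-75],"dr": [0,0,0],"hand": 0}
  ]
}}

```text
time_s: 36.2
ee_pos: [0.4887, 0.2792, 0.2091]
tool_rot: [-179.7, -0.4, 94.4]
force: [-6.4, 1.2, 20.0]
width: -0.0002
```

```bash
python3 - <<'E'
from plan import *
st()
im=eyes.get_image("scene");cv2.imwrite("pics/s28.png",cv2.resize(im["image"][90:230,220:370],None,fx=4,fy=4))
E
```

```text
t 36.2 grasp [0.4877 0.2802 0.0541] rot [-179.7   -0.4   94.4] F [-6.4  1.2 20. ] w -0.0002 q [-64.  37.  48. 100. -33.  58.   0.]
```

View pics/s28.png

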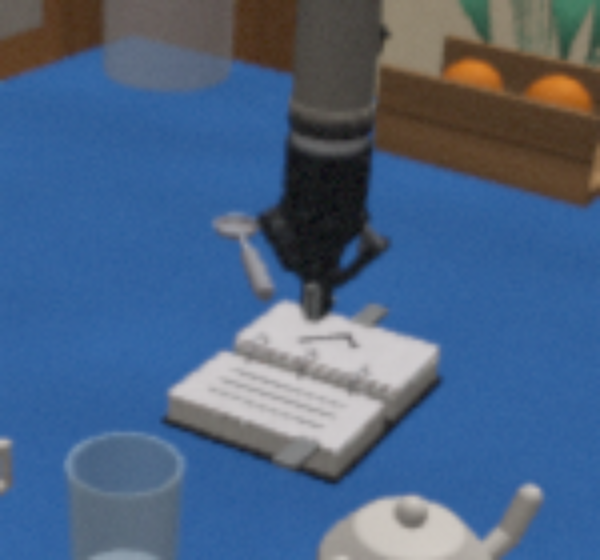

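The middle leaf is flat at (330,335), with contact force showing it is seated. Lift and move over to the bottom tab.

Call:
{"api": "servo_tool", "payload": {
  "rows": [
    {"travel": [0,0,20],"dr": [0,0,0],"hand": 0.1},
    {"travel": [5,-10,45],"dr": [0,0,0],"hand": 0.3},
    {"travel": [20,-35,75],"dr": [0,0,0],"hand": 0.45},
    {"travel": [35,-65,100],"dr": [0,0,0],"hand": 0.45},
    {"travel": [50,-95,110],"dr": [0,0,0],"hand": 0.45},
    {"travel": [65,-130,110],"dr": [2,0,0],"hand": 0.45},
    {"travel": [80,-165,110],"dr": [5,0,0],"hand": 0.45},
    {"travel": [95,-200,110],"dr": [9,0.5,0],"hand": 0.45},
    {"travel": [108,-235,110],"dr": [11.5,1,0],"hand": 0.45},
    {"travel": [108,-235,110],"dr": [11.5,1,0],"hand": 0.45}
  ]
}}

```text
time_s: 37.08
ee_pos: [0.5974, 0.0293, 0.3185]
tool_rot: [-179.6, -11.5, 93.2]
force: [0.4, -2.1, -0.3]
width: 0.0382
```

```bash
python3 - <<'E'
from plan import *
st()
Rt=tool(12,94.4)
g=leafpt(.055,.128,-.005,0.0);print(g)
rows([(g+[0,0,.045],Rt),(g+[0,0,.006],Rt)])
im=eyes.get_image("scene");cv2.imwrite("pics/s29.png",cv2.resize(im["image"][90:230,220:370],None,fx=4,fy=4))
E
```

```text
t 37.08 grasp [0.5946 0.06   0.1666] rot [-179.6  -11.5   93.2] F [ 0.4 -2.1 -0.3] w 0.0382 q [-32.  34.  48.  87. -36.  76.  26.]
[0.595  0.0735 0.029 ]
[0, 12, -93] [0.6, -0.3, 1.2]
[0, 12, -132] [0.6, -0.3, 1.2]
```

View pics/s29.png

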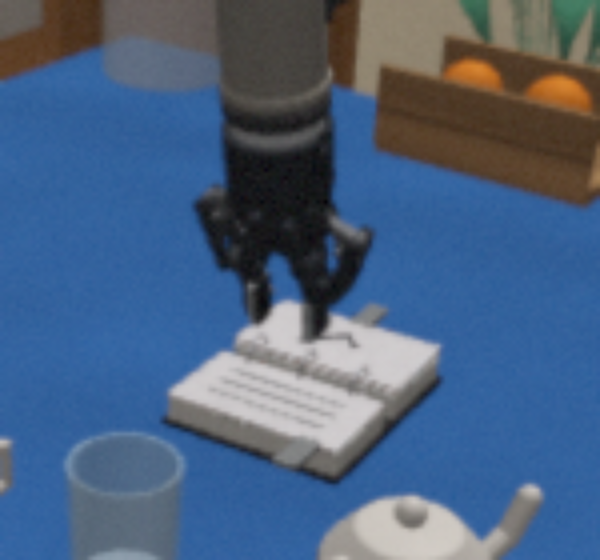

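Call:
{"api": "servo_tool", "payload": {
  "rows": [
    {"travel": [0,8,-20],"dr": [0.6,-0.3,1.2],"hand": 0.45},
    {"travel": [0,12,-45],"dr": [0.6,-0.3,1.2],"hand": 0.45},
    {"travel": [0,12,-70],"dr": [0.6,-0.3,1.2],"hand": 0.45},
    {"travel": [0,12,-93],"dr": [0.6,-0.3,1.2],"hand": 0.45},
    {"travel": [0,12,-93],"dr": [0.6,-0.3,1.2],"hand": 0.45},
    {"travel": [0,12,-93],"dr": [0.6,-0.3,1.2],"hand": 0.45}
  ]
}}

```text
time_s: 37.63
ee_pos: [0.5958, 0.0468, 0.2232]
tool_rot: [-179.6, -12.3, 94.7]
force: [-0.0, -0.2, 0.4]
width: 0.0384
```

```bash
python3 - <<'E'
from plan import *
st()
Rt=tool(12,94.4)
g=leafpt(.055,.128,-.005,0.0);print(g)
rows([(g+[0,0,.006],Rt)])
im=eyes.get_image("scene");cv2.imwrite("pics/s30.png",cv2.resize(im["image"][120:230,240:350],None,fx=5.4,fy=5.4))
E
```

```text
t 37.63 grasp [0.592  0.0795 0.0718] rot [-179.6  -12.3   94.7] F [-0.  -0.2  0.4] w 0.0384 q [-31.  39.  44.  93. -42.  67.  32.]
[0.595  0.0735 0.029 ]
[2, -5, -37] [-0.2, -0.4, -0.3]
```

View pics/s30.png

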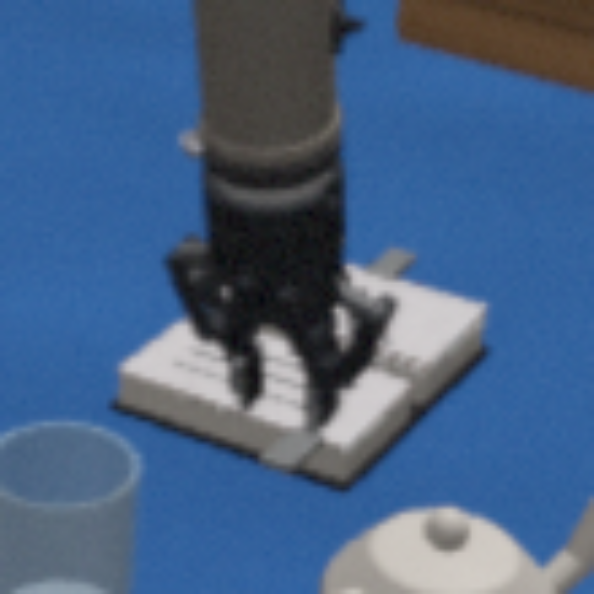

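The fingers are above the bottom tab at (290,448). Shift, descend, close.

Call:
{"api": "servo_tool", "payload": {
  "rows": [
    {"travel": [2,-6,0],"dr": [0,0,0],"hand": 0.45},
    {"travel": [2,-6,-6],"dr": [0,0,0],"hand": 0.45},
    {"travel": [2,-6,-16],"dr": [0,0,0],"hand": 0.45},
    {"travel": [2,-6,-27],"dr": [0,0,0],"hand": 0.45},
    {"travel": [2,-6,-38],"dr": [0,0,0],"hand": 0.45},
    {"travel": [2,-6,-38],"dr": [0,0,0],"hand": 0.45},
    {"travel": [2,-6,-38],"dr": [0,0,0],"hand": 0.3},
    {"travel": [2,-6,-38],"dr": [0,0,0],"hand": 0.15},
    {"travel": [2,-6,-38],"dr": [0,0,0],"hand": 0.1},
    {"travel": [2,-6,-38],"dr": [0,0,0],"hand": 0.1},
    {"travel": [2,-6,-38],"dr": [0,0,0],"hand": 0.1},
    {"travel": [2,-6,-38],"dr": [0,0,0],"hand": 0.1}
  ]
}}

```text
time_s: 38.68
ee_pos: [0.5997, 0.0406, 0.1878]
tool_rot: [-180.0, -12.2, 94.7]
force: [5.0, 0.7, -1.3]
width: 0.0185
```

```bash
python3 - <<'E'
from arc import *
st()
arc(4,12)
im=eyes.get_image("scene");cv2.imwrite("pics/s31.png",cv2.resize(im["image"][120:230,240:350],None,fx=5.4,fy=5.4))
E
```

```text
t 38.68 grasp [0.597  0.0733 0.0363] rot [-180.   -12.2   94.7] F [ 5.   0.7 -1.3] w 0.0185 q [-29.  42.  42.  94. -44.  63.  34.]
[-1, 11, 11] [-4.0, -0.3, -0.0]
[-2, 23, 21] [-8.0, -0.6, -0.0]
[-3, 35, 30] [-12.0, -0.9, -0.0]
[-4, 48, 38] [-16.0, -1.2, -0.0]
[-5, 62, 46] [-19.9, -1.5, -0.0]
[-6, 76, 52] [-23.9, -1.8, -0.0]
[-7, 91, 58] [-27.9, -2.2, -0.0]
[-8, 106, 62] [-31.9, -2.5, -0.0]
[-9, 121, 65] [-35.9, -2.8, -0.0]
[-11, 136, 68] [-39.9, -3.1, -0.0]
[-12, 152, 69] [-43.9, -3.4, -0.0]
[-13, 167, 69] [-47.9, -3.7, -0.0]
```

View pics/s31.png

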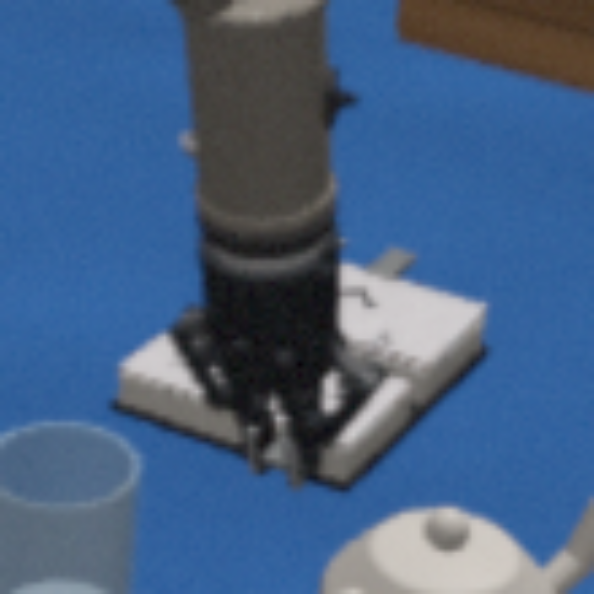

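The tab is gripped at (275,455). Turn the bottom leaf up.

Call:
{"api": "servo_tool", "payload": {
  "rows": [
    {"travel": [-1,11,11],"dr": [-4,-0.3,0],"hand": 0.1},
    {"travel": [-2,23,21],"dr": [-8,-0.6,0],"hand": 0.1},
    {"travel": [-3,35,30],"dr": [-12,-0.9,0],"hand": 0.1},
    {"travel": [-4,48,38],"dr": [-16,-1.2,0],"hand": 0.1},
    {"travel": [-5,62,46],"dr": [-20,-1.5,0],"hand": 0.1},
    {"travel": [-6,76,52],"dr": [-24,-1.8,0],"hand": 0.1},
    {"travel": [-7,91,58],"dr": [-28,-2.2,0],"hand": 0.1},
    {"travel": [-8,106,62],"dr": [-32,-2.5,0],"hand": 0.1},
    {"travel": [-9,121,65],"dr": [-36,-2.8,0],"hand": 0.1},
    {"travel": [-11,136,68],"dr": [-40,-3.1,0],"hand": 0.1},
    {"travel": [-12,152,69],"dr": [-44,-3.4,0],"hand": 0.1},
    {"travel": [-13,167,69],"dr": [-48,-3.7,0],"hand": 0.1}
  ]
}}

```text
time_s: 39.73
ee_pos: [0.5866, 0.2082, 0.2577]
tool_rot: [-179.8, 36.1, 94.8]
force: [3.3, 0.1, 0.0]
width: 0.018
```

```bash
python3 - <<'E'
from arc import *
st()
arc(5,9)
im=eyes.get_image("scene");cv2.imwrite("pics/s32.png",cv2.resize(im["image"][100:230,220:370],None,fx=4.5,fy=4.5))
E
```

```text
t 39.73 grasp [0.5935 0.117  0.1326] rot [-179.8   36.1   94.8] F [3.3 0.1 0. ] w 0.018 q [-65.  55.  65.  82. -13.  73.  -3.]
[-2, 19, -1] [-5.0, -0.4, -0.0]
[-3, 39, -5] [-10.0, -0.8, -0.0]
[-4, 57, -9] [-15.0, -1.2, -0.0]
[-6, 76, -16] [-19.9, -1.5, -0.0]
[-7, 94, -24] [-24.9, -1.9, -0.0]
[-9, 111, -33] [-29.9, -2.3, -0.0]
[-10, 127, -44] [-34.9, -2.7, -0.0]
[-11, 142, -57] [-39.9, -3.1, -0.0]
[-12, 156, -70] [-44.9, -3.5, -0.0]
```

View pics/s32.png

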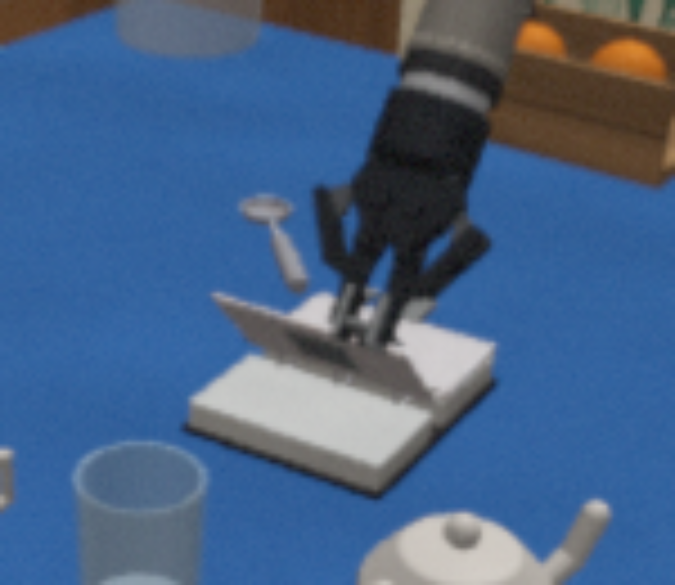

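Call:
{"api": "servo_tool", "payload": {
  "rows": [
    {"travel": [-2,19,-1],"dr": [-5,-0.4,0],"hand": 0.1},
    {"travel": [-3,39,-5],"dr": [-10,-0.8,0],"hand": 0.1},
    {"travel": [-4,57,-9],"dr": [-15,-1.2,0],"hand": 0.1},
    {"travel": [-6,76,-16],"dr": [-20,-1.5,0],"hand": 0.1},
    {"travel": [-6,76,-16],"dr": [-20,-1.5,0],"hand": 0.1}
  ]
}}

```text
time_s: 40.2
ee_pos: [0.5796, 0.2899, 0.241]
tool_rot: [-178.7, 57.7, 96.2]
force: [0.5, -1.0, 4.8]
width: 0.018
```

```bash
python3 - <<'E'
from arc import *
st()
arc(5,5)
E
```

```text
t 40.2 grasp [0.5902 0.1593 0.1582] rot [-178.7   57.7   96.2] F [ 0.5 -1.   4.8] w 0.018 q [-71.  68.  68.  72.  -3.  85. -10.]
[-1, 18, -9] [-5.0, -0.4, -0.0]
[-3, 34, -19] [-10.0, -0.8, -0.0]
[-4, 50, -30] [-15.0, -1.2, -0.0]
[-5, 65, -43] [-19.9, -1.5, -0.0]
[-6, 79, -57] [-24.9, -1.9, -0.0]
```

Call:
{"api": "servo_tool", "payload": {
  "rows": [
    {"travel": [-1,18,-9],"dr": [-5,-0.4,0],"hand": 0.1},
    {"travel": [-3,34,-19],"dr": [-10,-0.8,0],"hand": 0.1},
    {"travel": [-4,50,-30],"dr": [-15,-1.2,0],"hand": 0.1},
    {"travel": [-4,50,-30],"dr": [-15,-1.2,0],"hand": 0.1},
    {"travel": [-4,50,-30],"dr": [-15,-1.2,0],"hand": 0.1}
  ]
}}

```text
time_s: 40.62
ee_pos: [0.5753, 0.3406, 0.2111]
tool_rot: [-177.4, 73.1, 97.4]
force: [0.5, 1.2, 2.0]
width: 0.0179
```

```bash
python3 - <<'E'
from arc import *
st()
im=eyes.get_image("scene");cv2.imwrite("pics/s33.png",cv2.resize(im["image"][100:230,220:370],None,fx=4.5,fy=4.5))
E
```

```text
t 40.62 grasp [0.5875 0.1928 0.166 ] rot [-177.4   73.1   97.4] F [0.5 1.2 2. ] w 0.0179 q [-71.  77.  69.  63.   3.  94. -13.]
```

View pics/s33.png

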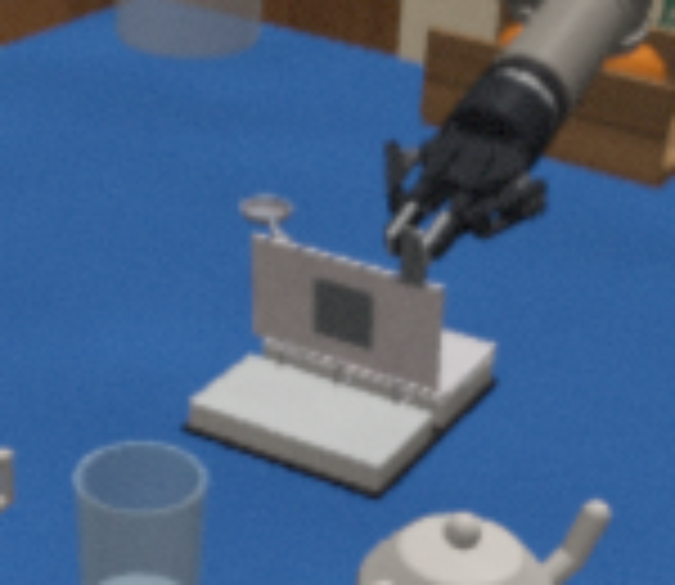

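The bottom leaf is nearly upright at about 87°. Release and lift.

Call:
{"api": "servo_tool", "payload": {
  "rows": [
    {"travel": [0,0,0],"dr": [0,0,0],"hand": 0.3},
    {"travel": [0,0,0],"dr": [0,0,0],"hand": 0.4},
    {"travel": [0,0,0],"dr": [0,0,0],"hand": 0.4},
    {"travel": [0,5,20],"dr": [0,0,0],"hand": 0.4},
    {"travel": [0,5,45],"dr": [0,0,0],"hand": 0.4},
    {"travel": [0,5,75],"dr": [0,0,0],"hand": 0.4},
    {"travel": [-5,5,105],"dr": [0,0,0],"hand": 0.4},
    {"travel": [-10,5,135],"dr": [0,0,0],"hand": 0.2},
    {"travel": [-10,5,135],"dr": [0,0,0],"hand": 0.0}
  ]
}}

```text
time_s: 41.42
ee_pos: [0.5654, 0.3441, 0.3567]
tool_rot: [-179.7, 72.9, 95.1]
force: [1.4, -0.8, 1.1]
width: 0.0107
```

```bash
python3 - <<'E'
from plan import *
st()
rows([(b2w(0,-.075,.25),tool(t,94.4)) for t in (-55,-35,-15,0)],off=.173)
E
```

```text
t 41.42 grasp [0.5778 0.1965 0.3111] rot [-179.7   72.9   95.1] F [ 1.4 -0.8  1.1] w 0.0107 q [-72.  67.  72.  60.  11. 100.  -7.]
[-40, -81, -7] [17.8, 1.3, -0.4]
[-37, -123, 35] [37.8, 3.0, -0.4]
[-33, -177, 60] [57.7, 4.6, -0.4]
[-29, -222, 66] [72.7, 5.8, -0.4]
```

Call:
{"api": "servo_tool", "payload": {
  "rows": [
    {"travel": [-12,-25,5],"dr": [6,0.5,0],"hand": 0},
    {"travel": [-25,-52,8],"dr": [12,0.9,0],"hand": 0},
    {"travel": [-38,-81,12],"dr": [18,1.3,-0.4],"hand": 0},
    {"travel": [-38,-95,22],"dr": [25,2,-0.4],"hand": 0},
    {"travel": [-37,-110,30],"dr": [32,2.5,-0.4],"hand": 0},
    {"travel": [-36,-125,38],"dr": [39,3.1,-0.4],"hand": 0},
    {"travel": [-35,-145,48],"dr": [46,3.7,-0.4],"hand": 0},
    {"travel": [-34,-163,55],"dr": [53,4.2,-0.4],"hand": 0},
    {"travel": [-32,-182,61],"dr": [60,4.8,-0.4],"hand": 0},
    {"travel": [-30,-205,65],"dr": [67,5.3,-0.4],"hand": 0},
    {"travel": [-29,-222,66],"dr": [72.7,5.8,-0.4],"hand": 0},
    {"travel": [-29,-222,66],"dr": [72.7,5.8,-0.4],"hand": 0}
  ]
}}

```text
time_s: 42.42
ee_pos: [0.5361, 0.1122, 0.4263]
tool_rot: [179.7, -0.2, 93.6]
force: [-0.1, -2.1, 0.2]
width: 0.0
```

```bash
python3 - <<'E'
from plan import *
st()
rows([(b2w(0,-.065,.115),tool(0,94.4))],off=.173)
im=eyes.get_image("scene");cv2.imwrite("pics/s34.png",cv2.resize(im["image"][100:230,220:370],None,fx=4.5,fy=4.5))
E
```

```text
t 42.42 grasp [0.5367 0.1128 0.2713] rot [179.7  -0.2  93.6] F [-0.1 -2.1  0.2] w 0.0 q [-57.  25.  62.  86. -23.  82.  10.]
[-1, 20, -138] [-0.2, 0.2, 0.8]
```

View pics/s34.png

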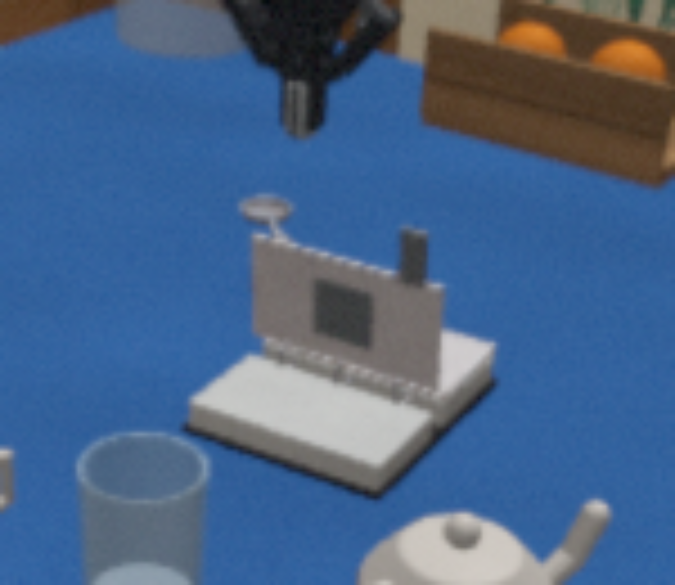

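The bottom leaf stands upright. Lower the fingers on the near side.

Call:
{"api": "servo_tool", "payload": {
  "rows": [
    {"travel": [0,10,-25],"dr": [0,0,0.8],"hand": 0},
    {"travel": [-1,20,-55],"dr": [0,0,0.8],"hand": 0},
    {"travel": [-1,20,-85],"dr": [0,0,0.8],"hand": 0},
    {"travel": [-1,20,-115],"dr": [0,0,0.8],"hand": 0},
    {"travel": [-1,20,-138],"dr": [0,0,0.8],"hand": 0},
    {"travel": [-1,20,-138],"dr": [0,0,0.8],"hand": 0}
  ]
}}

```text
time_s: 42.97
ee_pos: [0.5322, 0.139, 0.2818]
tool_rot: [-179.5, 0.1, 94.9]
force: [-1.1, 0.1, -0.5]
width: -0.0003
```

```bash
python3 - <<'E'
from plan import *
st()
Rt=tool(0,94.4)
L=[]
for th in range(80,181,10):
    k=(th-90)/90
    L.append((leafpt(0,.085,-.021+k*.015,np.radians(th)),Rt))
rows(L,off=.173)
E
```

```text
t 42.97 grasp [0.5308 0.1386 0.1268] rot [-179.5    0.1   94.9] F [-1.1  0.1 -0.5] w -0.0003 q [-56.  33.  57.  98. -30.  66.  15.]
[1, 21, 5] [0.1, -0.5, -0.5]
[0, 37, 10] [0.1, -0.5, -0.5]
[-2, 54, 12] [0.1, -0.5, -0.5]
[-3, 70, 11] [0.1, -0.5, -0.5]
[-4, 86, 7] [0.1, -0.5, -0.5]
[-5, 101, 0] [0.1, -0.5, -0.5]
[-6, 115, -10] [0.1, -0.5, -0.5]
[-7, 126, -23] [0.1, -0.5, -0.5]
[-8, 134, -37] [0.1, -0.5, -0.5]
[-8, 140, -52] [0.1, -0.5, -0.5]
[-8, 143, -69] [0.1, -0.5, -0.5]
```

Call:
{"api": "servo_tool", "payload": {
  "rows": [
    {"travel": [1,21,5],"dr": [0,0,0],"hand": 0},
    {"travel": [0,37,10],"dr": [0,0,0],"hand": 0},
    {"travel": [-2,54,12],"dr": [0,0,0],"hand": 0},
    {"travel": [-3,70,11],"dr": [0,0,0],"hand": 0},
    {"travel": [-4,86,7],"dr": [0,0,0],"hand": 0},
    {"travel": [-5,101,0],"dr": [0,0,0],"hand": 0},
    {"travel": [-6,115,-10],"dr": [0,0,0],"hand": 0},
    {"travel": [-7,126,-23],"dr": [0,0,0],"hand": 0},
    {"travel": [-8,134,-37],"dr": [0,0,0],"hand": 0},
    {"travel": [-8,140,-52],"dr": [0,0,0],"hand": 0},
    {"travel": [-8,143,-66],"dr": [0,0,0],"hand": 0},
    {"travel": [-8,143,-68],"dr": [0,0,0],"hand": 0}
  ]
}}

```text
time_s: 43.97
ee_pos: [0.5241, 0.2825, 0.2142]
tool_rot: [-179.4, -0.0, 95.0]
force: [-5.3, 0.3, 17.9]
width: -0.0005
```

```bash
python3 - <<'E'
from plan import *
st()
im=eyes.get_image("scene");cv2.imwrite("pics/s35.png",cv2.resize(im["image"][90:230,220:370],None,fx=4,fy=4))
E
```

```text
t 43.97 grasp [0.5224 0.2824 0.0592] rot [-179.4   -0.    95. ] F [-5.3  0.3 17.9] w -0.0005 q [-63.  42.  52.  94. -36.  63.   4.]
```

View pics/s35.png

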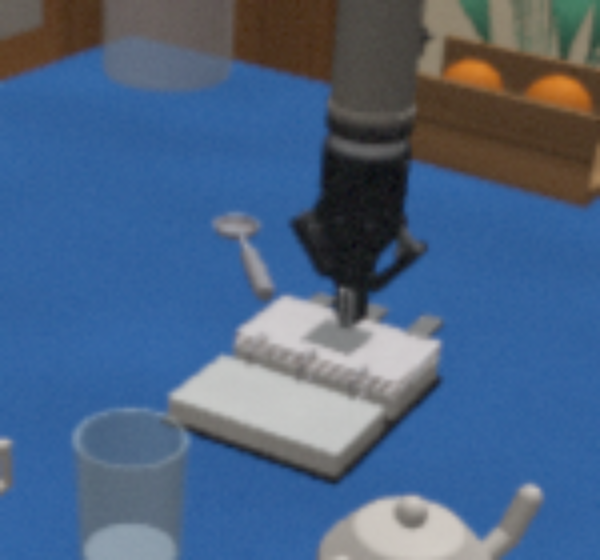

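All three leaves are over, with contact force at the end. The tumbler has shifted a little in the image to (130,450), so it seems to have been knocked. Lift away and check everything.

Call:
{"api": "servo_tool", "payload": {
  "rows": [
    {"travel": [0,0,20],"dr": [0,0,0],"hand": 0},
    {"travel": [-5,0,50],"dr": [0,0,0],"hand": 0},
    {"travel": [-30,10,85],"dr": [0,0,0],"hand": 0},
    {"travel": [-60,25,120],"dr": [0,0,0],"hand": 0.2},
    {"travel": [-90,45,150],"dr": [0,0,0],"hand": 0.4},
    {"travel": [-120,70,170],"dr": [0,0,0],"hand": 0.4},
    {"travel": [-150,95,190],"dr": [0,0,0],"hand": 0.4},
    {"travel": [-180,120,190],"dr": [0,0,0],"hand": 0.4},
    {"travel": [-200,140,190],"dr": [0,0,0],"hand": 0.4},
    {"travel": [-200,140,190],"dr": [0,0,0],"hand": 0.4},
    {"travel": [-200,140,190],"dr": [0,0,0],"hand": 0.4}
  ]
}}

```text
time_s: 44.93
ee_pos: [0.3211, 0.4251, 0.4028]
tool_rot: [-179.2, 0.0, 95.4]
force: [0.5, -0.6, -0.1]
width: 0.034
```

```bash
python3 - <<'E'
from ves import *
st()
T=[eyes.get_image("top") for _ in range(2)][-1];S=eyes.get_image("scene")
cv2.imwrite("pics/f1.png",cv2.resize(S["image"][90:330,60:400],None,fx=2.3,fy=2.3))
cv2.imwrite("pics/f2.png",cv2.resize(T["image"][80:340,60:440],None,fx=2.1,fy=2.1))
G["tumbler"]=(.56,-.09)
vessels(T,S,G)
for n,I in(("top",T),("scene",S)):
    C=cloud(I)
    # left leaf surface in binder frame
    c,s=np.cos(np.radians(BW)),np.sin(np.radians(BW))
    dx,dy=C[...,0]-BX,C[...,1]-BY; bx=c*dx+s*dy; by=-s*dx+c*dy
    m=(abs(bx)<.065)&(by>.025)&(by<.095)&(C[...,2]<.2)
    z=C[...,2][m];print(n,"leaf",m.sum(),np.median(z),np.polyfit(by[m],z,1))
    for nm,x in(("up",-.055),("mid",0),("bot",.055)):
        q=(abs(bx-x)<.008)&(by>.112)&(by<.136)&(C[...,2]<.1);print(nm,q.sum(),np.median(C[...,2][q]))
    m=(np.hypot(C[...,0]-.431,C[...,1]+.328)<.04)&(C[...,2]>.12)&(C[...,2]<.21);P=C[m];print("brush",np.median(P,0),P[:,2].max())
E
```

```text
t 44.93 grasp [0.319  0.4249 0.2478] rot [-179.2    0.    95.4] F [ 0.5 -0.6 -0.1] w 0.034 q [-99.  25.  63.  91. -23.  79. -29.]
tumbler top [ 0.5535 -0.074   0.0386] 157
tumbler scene [ 0.5549 -0.0731  0.0386] 243
mug top [ 0.4311 -0.1584  0.0408] 152
mug scene [ 0.4323 -0.1577  0.0409] 248
tin top [ 0.5594 -0.2695  0.0508] 162
tin scene [ 0.5609 -0.2689  0.0511] 312
top leaf 976 0.0404946698915898 [-0.0042  0.0407]
up 42 0.03144537399816643
mid 52 0.03525367205692771
bot 63 0.039788683131159276
brush [ 0.4292 -0.3221  0.1794] 0.19498623845937038
scene leaf 333 0.043464550533486156 [0.003  0.0433]
up 7 0.03448073338920991
mid 14 0.03979845951604449
bot 16 0.04422949291311895
brush [ 0.4382 -0.3286  0.1629] 0.19551593386587832
```

View pics/f1.png

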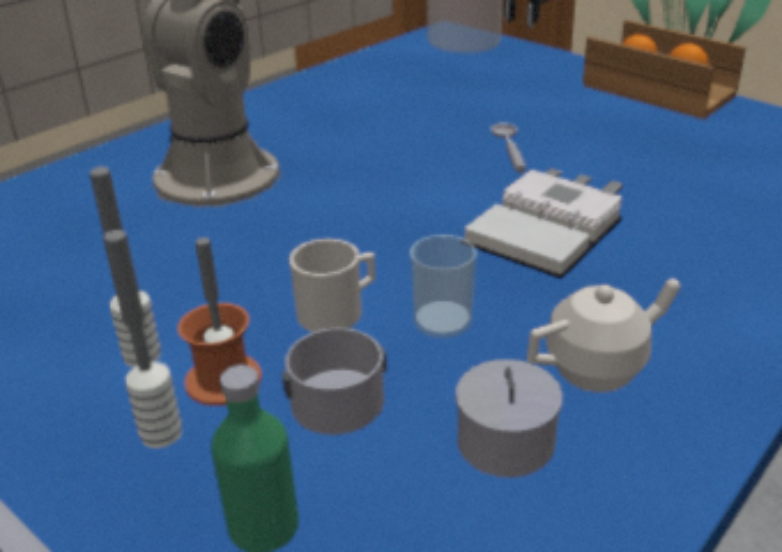

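View pics/f2.png

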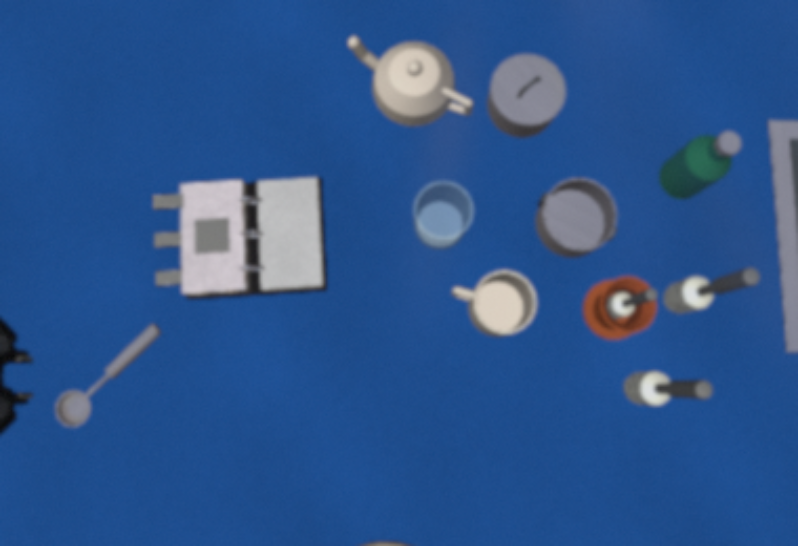

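Everything is in place: leaves flat at stacked tab heights of about 31, 35 and 40 mm, brush in the pot, vessels upright, bystanders unmoved, and the arm clear.

```bash
python3 - <<'E'
from h import *
print(ctrl.job_done()); print(telemetry.observe()["time_s"])
E
```

```text
the job is handed in; nothing more can be done
None
the job is handed in; nothing more can be done
```

The whole job was carried out in the required order and handed in after about 45 s of the 200 s allowed. The hand-in reports no verdict.

- **Order of work:** I turned the upper leaf over, then scrubbed the tumbler, the mug and the tin, each down, up 45–70 mm and down again. The brush went back in its holder before I turned the middle leaf and then the bottom leaf over.
- **Leaves:** The last depth check showed the top leaf level to within about 0.3° and the tabs stacked at about 31, 35 and 40 mm, so all three lie flat. The scene camera read these heights 3–5 mm higher than the top camera, which I take as calibration offset.
- **Brush:** It stands nearly upright in the pot with its top at z ≈ 195 mm, so its tip is at the holder's floor. It never touched a vessel floor hard enough to feel. From the grip geometry I estimate its tip was 2–4 mm above the floor at each second push.
- **Vessels and bystanders:** All three vessels stand upright. The teapot, bottle, spoon and covered tin look unmoved in the pictures. I did not measure their positions again.
- **Disagreement:** The tumbler had moved about 34 mm by the last check. It shifted after I had scrubbed it, while the arm was working at the binder, so I take it as the announced knock.

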